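# Pack the pencil torch under the swing-up tray of the service case

## Robot

A 7-joint arm with a two-finger parallel gripper is mounted at the origin on the work surface; the furniture and walls round the work are solid. World frame = base frame: x ahead of the robot, y to its left, z up, the work surface at z = 0. Lengths are in m, angles in rad, forces in N, time in s.
With the tool pointing down it reaches from about 0.425 to 0.95 m from the base axis. Payload 16.7 kg.
Tool frame: the origin (TCP) lies midway between the tips of the shut fingers; the grasp point (between the pads) lies 19 mm behind it (bot.hold_point_z is the distance from the TCP to the grasp point, in m); z points along the fingers, y is the direction in which the jaws open and shut (so a half turn about z gives the same grasp; the last joint's range is limited). The gripper opens to 94 mm and grips with 3 to 60 N. Pads are 16 mm wide; open, the fingers measure 119 mm over their backs; the gripper's body (75 mm by 177 mm) begins 78 mm behind the grasp point.
Start: joints at [0.955, 0.426, 0.074, 1.606, -0.034, 1.111, -0.067], TCP at [0.304, -0.603, 0.205] pointing down, gripper open.
Joint ranges: [-2.85, 2.85], [-0.5, 2.14], [-1.23, 1.37], [0.21, 2.46], [-1.02, 4.16], [0.16, 2.05], [-2.73, 2.73]. Speed limits (rad/s): [1.89, 1.89, 2.39, 2.39, 3.01, 3.01, 3.01].

## Interface

Orientations are given as a unit quaternion [w, x, y, z].
In Python, from station import bot gives the robot as it stands.
- The arm moves only by the shell command python3 -m inch 'ROWS' [FORCE]. ROWS is JSON, a list of rows, each a list of 7 numbers: the shift along the tool's x, y, z in units of 30 mm (1.0 is 30 mm), then the turn, a rotation vector about the tool's x, y, z in units of 6 degrees (1.0 is 6 degrees), then the opening, from 0 (shut) to 1 (fully open). In form: [[x, y, z, wx, wy, wz, claw], ...]. A call has 1 to 20 rows; each row shifts and turns the commanded pose from where the row before left it, along the tool's axes as they then stand; what a row does not reach is not made up. A row lasts 1/12 s, in which the tool goes at most 41.7 mm and 7.16 degrees, less where a joint would pass 70% of its speed; a pose out of reach is approached as far as the arm can. A call is refused whole if a number of a shift passes 1 or a number of a turn 1, either way. A call with a gripper value outside its range is refused whole. The fingers move at their own pace and stop on an object; FORCE is the grip in N (left out, the last holds). Time passes only in rows, so rows that do not move let the fingers close. It gives the time, the measured TCP pose, the force and the opening at its end, in the units of the state.
- bot.read_state(): the state, without advancing time (a new reading comes with each control period).
- bot.camera(name): name is "side" or "top" or "wrist"; returns (picture, depth): 420x560x3 uint8, red, green, blue; 420x560 float32, m along the optical axis (not along the pixel's ray), 0 where there is no reading.
- bot.camera_model(name): a dict with "mtx" (3x3 intrinsics, pixels), "pose" (4x4, takes a point from camera to world coordinates). Camera axes: x right, y down, z forward; pixel columns grow to the right and rows downward; lengths in m; the calibration is good to about 2 mm. A picture is of the moment at which its call begins: read the wrist's pose just before it. camera_model takes no time and is no camera call; for the wrist camera it gives the pose at the moment of the call.
- bot.job_done(): hands the job in, once; it reports no verdict.
Trained networks look in the newest picture that a camera, given by its name, has taken for a name from the list of things; names that differ only in an ending like _2 or _b are one class to them, and where a whole thing is asked for, a point or a joint stands for the part that bears it (a point fixed in the world has none). Each returns a list of dicts, best first, with "score" (0 to 1); they miss things now and then, are a little off and sometimes report something else, mostly with a low value. They report only what shows in the picture. A call takes as long as a camera call.
- bot.outline_of(camera, label): "region" (420x560 bool, what is visible of it) and "extent" ([left, top, right, bottom] in pixels, round what is visible of it).
The state is a dict: "time": time; "joints": joint angles; "dq": joint speeds; "effort": joint torques, N m; "tcp_pos": TCP position; "orientation": TCP orientation; "contact_force": force on the tool from outside, world axes, zero at the start; "torque": the same for the moment, N m; "opening": finger opening in m.
Only numpy, scipy, OpenCV 4.12 (cv2) and the standard library are available. Lean on these libraries where they do the work, as an engineer would, in place of code of your own. Each camera call takes 0.05 s, during which the arm holds its last target.

## Task

Pack the pencil torch into the red service case: swing the grey top tray up and right back so that it stays open by itself, pull the torch out of its two spring clips and lay it down, not drop it, flat in the empty long bay in the bottom of the case. Then bring the tray forward and lower it without slamming, and press it down until its catch snaps and it is fully home. The small fittings must stay in their cells of the tray, and everything else on the bench stays where it is.

Things in the scene. Friction and masses are not known exactly. Their poses are not given: they have to be found in the camera images.
- case: Red steel service case, 170 (x) x 300 (y) x 68 mm high, fixed to the bench; walls 3 mm. Origin: centre of its underside; x points from its front (robot's side, turned up to 0.3 rad) to its back, y along its length, z up. A steel handle stands out 24 mm at each end. Bottom: back bay (screwdriver, marker) and right front bay (red tape) are taken, left front bay is empty.
- torch_bay (a point): The empty bay for the torch in the bottom of the case: middle of its floor, axes as the case. The bay is 85 mm (x) by 175 mm (y), its long side along the case; on two sides there are dividers 28 mm high, on the other two the case's own front and end walls, 65 mm above this floor. With the tray closed 40 mm are free above the floor.
- tray_arm (a joint): Angle a of the arms that carry the tray, rad: 0 = tray fully home, 2.34 = open, at the stop. Two pairs of parallel 100 mm arms keep the tray level, so all its points are shifted alike, along the case's x by 0.1*(sin(a-1.501)+0.998) m and up by 0.1*(cos(a-1.501)-0.070) m. Top dead centre is a = 1.5. Above 1.9 it stays open or falls to the stop; below 0.9 it sinks shut slowly on its damped pivots.
- tray_catch (a point): Ball catch in the middle of the case's front wall (housing 30 mm wide, 8 mm out of the wall). Moving the tray takes 3 to 9 N; the catch adds about 4 to 8 N over the first 6 mm of lift, then gives suddenly. Coming down, the tray stops on the catch about 11 mm high (a about 0.1) and must be pressed down there with 4 to 15 N until it snaps and a reads about 0.
- tray: Grey plastic tray, 152 (x) x 262 (y) x 30 mm high, walls 3 mm, axes as the case. Origin: centre of its underside, when closed 43 mm above the case's. Its front half, x from -73 to +4 mm, is one empty trough over the whole width, floor 3 mm above the origin: fingers can push on the inside of its front wall. Behind a divider four cells (each 65 mm wide) hold small fittings.
- tray_lip (a point): Finger lip of the tray: middle of the front edge of its underside. The lip is a level plate 6 mm thick, 120 mm wide (y), standing out 38 mm in front of the tray's front wall and 29 mm in front of the case's front wall. When closed this point is 72 mm above the bench, and the space under the lip is free but for the catch's housing. Hook it from below at its front edge or an end; press it down from above.
- torch: Pencil torch: black cylinder, 22 mm diameter, 130 mm long, 90 g. Origin: its middle, on its axis; x runs along it to the lens.
- torch_mid (a point): The same middle of the torch, where to grasp it across its axis. At the start it lies level in the two clips, along the holder strip, 40 mm above the bench.
- clip_axis (a point): Middle of the aluminium holder strip (170 x 44 mm, fixed), 40 mm above the bench on the axis of its two clips; x runs along the strip. The spring-steel clips, 12 mm wide, stand at x = -44 and +44 mm, their tops 13 mm above this point; between them 70 mm of the torch are free. They open upward: pulling straight up takes about 8 to 18 N, then the torch snaps free.
- aerator_brass_mid (a point): Brass-coloured tap aerator, 26 mm across and 18 mm high, loose in a cell of the tray. Point: its middle.
- aerator_green_mid (a point): Steel tap aerator with a green disc, 26 mm across and 18 mm high, loose in a cell of the tray. Point: its middle.
- seal_ring_mid (a point): Grey-blue sealing ring, 31 mm across and 11 mm high, loose in a cell of the tray. Point: its middle.
- glue: Bystander: white and orange glue stick, standing, 26 mm across, 87 mm high; origin under its middle.
- vial_black: Bystander: small beige bottle with a black cap, standing, 25 mm across, 78 mm high; origin under its middle.

How it is judged:
By the outcome, as a careful person would: the job done as asked, in the order asked, and still so for the second after the job is handed in, with the robot touching nothing.
It also fails if it takes over 72 s, if anything falls off the work surface, if the arm or the gripper's body presses on something with over 40 N, if the wrist force passes 120 N, or if a joint passes its speed limit or range.

## Working session

There is one attempt and no reset: what is moved stays moved. The work goes in short steps, Python scripts to look and compute and a shell command to move; the robot and the scene stay as the last step left them, time stands still between calls to the robot, and variables do not carry over. Pictures are saved under pics/ and viewed, and the job is handed in when it is done.

```bash
ls; mkdir -p pics; python3 - <<'E'
from station import bot
import cv2,numpy as np
s=bot.read_state(); print({k:np.round(v,3) for k,v in s.items()})
for n in ("side","top","wrist"):
    p,d=bot.camera(n); cv2.imwrite(f"pics/{n}0.png",p[:,:,::-1]); m=bot.camera_model(n); print(n,np.round(m["mtx"],1).tolist(),np.round(m["pose"],3).tolist())
E
```

```text
pics
{'time': np.float64(0.0), 'joints': array([ 0.955,  0.427,  0.074,  1.607, -0.034,  1.111, -0.067]), 'dq': array([ 0.   , -0.001,  0.   , -0.   , -0.   ,  0.001, -0.   ]), 'effort': array([ 1.0000e-03, -9.3581e+01,  3.6680e+00, -4.5420e+01, -4.9000e-02,
        2.0000e-02,  0.0000e+00]), 'tcp_pos': array([ 0.304, -0.602,  0.205]), 'orientation': array([-0.001,  0.973,  0.231, -0.   ]), 'contact_force': array([ 0.319, -0.074, -0.329]), 'torque': array([-0.047,  0.03 ,  0.006]), 'opening': np.float64(0.094)}
side [[530.4, 0.0, 278.8], [0.0, 530.4, 205.4], [0.0, 0.0, 1.0]] [[-0.95, -0.192, 0.247, 0.205], [-0.313, 0.624, -0.716, 0.813], [-0.016, -0.758, -0.653, 0.847], [0.0, 0.0, 0.0, 1.0]]
top [[450.4, 0.0, 282.4], [0.0, 450.4, 205.9], [0.0, 0.0, 1.0]] [[0.016, -0.999, 0.051, 0.441], [-1.0, -0.017, -0.007, 0.007], [0.008, -0.051, -0.999, 1.091], [0.0, 0.0, 0.0, 1.0]]
wrist [[304.2, 0.0, 279.4], [0.0, 304.2, 211.7], [0.0, 0.0, 1.0]] [[0.451, -0.856, -0.255, 0.379], [-0.893, -0.432, -0.128, -0.565], [-0.001, 0.285, -0.958, 0.384], [0.0, 0.0, 0.0, 1.0]]
```

View pics/top0.png

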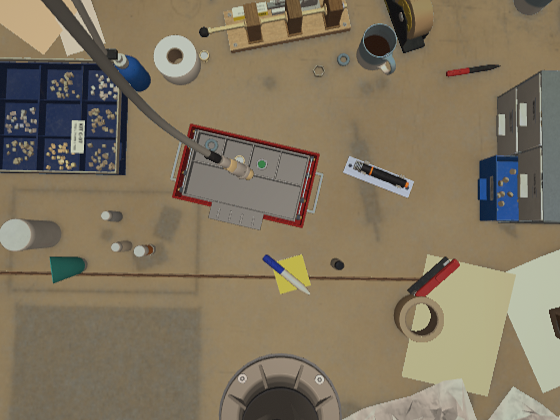

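View pics/side0.png

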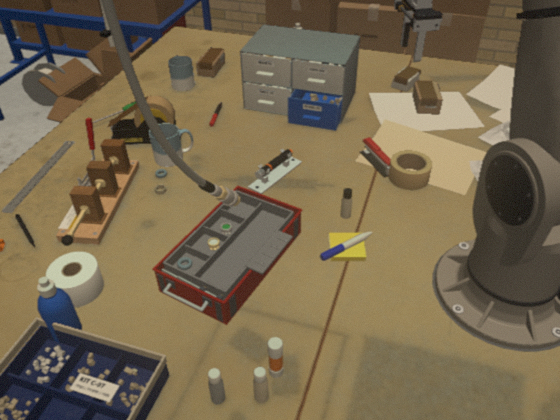

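```bash
cat > h.py <<'E'
from station import bot
import cv2,numpy as np
from scipy.spatial.transform import Rotation as R
np.set_printoptions(precision=4,suppress=True)
def pts(cam,d,mask):
    m=bot.camera_model(cam); K=m["mtx"]; T=np.array(m["pose"])
    v,u=np.nonzero(mask&(d>0)); z=d[v,u]
    P=np.stack([(u-K[0][2])*z/K[0][0],(v-K[1][2])*z/K[1][1],z],1)
    return P@T[:3,:3].T+T[:3,3]
def st():
    s=bot.read_state(); q=s["orientation"]; r=R.from_quat([q[1],q[2],q[3],q[0]])
    M=r.as_matrix(); print("t",round(float(s["time"]),2),"tcp",s["tcp_pos"],"F",s["contact_force"],"open",s["opening"]); print("axes cols\n",M)
    return s,M
E
python3 - <<'E'
from h import *
for cam in ("top","side"):
    p,d=bot.camera(cam)
    for n in ("torch","case","tray","tray_lip","clip_axis","glue","vial_black","aerator_brass_mid","aerator_green_mid","seal_ring_mid"):
        try: o=bot.outline_of(cam,n)
        except Exception as e: print(n,e); continue
        for r in o[:2]:
            X=pts(cam,d,r["region"]); 
            if len(X)<5: continue
            zt=np.percentile(X[:,2],90)
            (c,sz,a)=cv2.minAreaRect((X[:,:2]*1000).astype(np.float32))
            print(cam,n,round(r["score"],2),r["extent"],"med",np.median(X,0),"min",np.percentile(X,2,0),"max",np.percentile(X,98,0),"rect",np.round(c,1),np.round(sz,1),round(a,1))
E
```

```text
top torch 0.69 [352.1, 160.8, 406.7, 189.6] med [ 0.5743 -0.2241  0.0491] min [ 0.5483 -0.2849  0.0052] max [ 0.6024 -0.1688  0.0538] rect [ 577.5 -230.1] [130.9  31.8] 70.6
top case 0.59 [166.7, 123.0, 324.4, 230.1] med [0.5504 0.077  0.0471] min [ 0.4565 -0.0705  0.0014] max [0.6629 0.2411 0.0797] rect [558.  91.] [362.9 218.2] 77.1
top tray 0.8 [182.4, 133.3, 309.5, 227.7] med [0.5463 0.0797 0.0466] min [ 0.4586 -0.0425  0.0421] max [0.6503 0.2152 0.08  ] rect [546.3  87.9] [263.3 194. ] 76.4
top tray_lip 0.62 [234.8, 157.8, 245.9, 160.1] med [0.602  0.0995 0.061 ] min [0.595  0.0921 0.0539] max [0.6089 0.1087 0.0644] rect [602.8  99.9] [19.7 13.3] 68.3
top tray_lip 0.61 [179.0, 127.9, 312.7, 228.5] med [0.5466 0.0795 0.0467] min [ 0.4554 -0.0434  0.0418] max [0.6502 0.2156 0.0802] rect [547.4  90.1] [274.3 198.9] 76.9
top clip_axis 0.86 [344.5, 159.9, 413.2, 199.8] med [ 0.5628 -0.2233  0.0063] min [ 0.5296 -0.3087  0.0006] max [ 0.6132 -0.1504  0.0507] rect [ 571.6 -230.8] [169.5  43.6] 69.3
top clip_axis 0.64 [207.3, 138.5, 220.7, 150.7] med [0.6356 0.1654 0.0555] min [0.6228 0
[... 2648 characters left out ...]
ass_mid 0.42 [341.4, 187.3, 355.2, 213.9] med [ 0.3613 -0.1186  0.0463] min [ 0.3512 -0.1336  0.0041] max [ 0.3746 -0.1125  0.081 ] rect [ 368.2 -154.2] [24.4 88.4] 10.4
side aerator_green_mid 0.66 [220.0, 223.5, 230.9, 233.3] med [0.5884 0.0559 0.0622] min [0.5799 0.0438 0.0516] max [0.5986 0.0655 0.0654] rect [589.5  54.4] [19.5 23.8] 13.9
side aerator_green_mid 0.41 [249.0, 152.1, 299.9, 198.1] med [ 0.5721 -0.2149  0.0076] min [ 0.5315 -0.3035  0.0014] max [ 0.6157 -0.1471  0.0461] rect [ 575.  -233.6] [184.1  57.5] 68.8
side seal_ring_mid 0.68 [176.0, 256.2, 191.5, 268.7] med [0.6335 0.1719 0.0558] min [0.6193 0.1587 0.0469] max [0.6464 0.1859 0.06  ] rect [633.2 172.4] [28.8 28.7] 26.6
```

```bash
python3 - <<'E'
from h import *
p,d=bot.camera("top")
for (u,v) in [(100,50),(120,80),(150,115),(180,138),(200,150),(215,158),(228,163),(240,168),(248,172),(237,158)]:
    m=np.zeros(d.shape,bool); m[v,u]=1; print("top",u,v,d[v,u],pts("top",d,m))
a=cv2.resize(p[110:240,160:330,::-1],None,fx=4.6,fy=4.6,interpolation=cv2.INTER_CUBIC); cv2.imwrite("pics/topz.png",a[:600])
p,d=bot.camera("side")
for (u,v) in [(110,30),(130,90),(170,150),(200,183),(215,190),(228,196),(237,200)]:
    m=np.zeros(d.shape,bool); m[v,u]=1; print("side",u,v,d[v,u],pts("side",d,m))
a=cv2.resize(p[140:325,145:310,::-1],None,fx=3.2,fy=3.2,interpolation=cv2.INTER_CUBIC); cv2.imwrite("pics/sidez.png",a[:600])
E
```

```text
top 100 50 0.510321 [[0.6399 0.2133 0.5888]]
top 120 80 0.57754177 [[0.6281 0.2141 0.5209]]
top 150 115 0.6842051 [[0.6103 0.2059 0.4133]]
top 180 138 0.76729816 [[0.5926 0.1783 0.3294]]
top 200 150 0.8158414 [[0.5811 0.1525 0.2804]]
top 215 158 0.8481916 [[0.572  0.1297 0.2477]]
top 228 163 0.869815 [[0.5662 0.1076 0.2259]]
top 240 168 0.8912098 [[0.5597 0.0862 0.2043]]
top 248 172 0.9061137 [[0.554  0.0713 0.1892]]
top 237 158 1.0363079 [[0.6019 0.1063 0.061 ]]
side 110 30 0.7095798 [[0.64   0.2292 0.5658]]
side 130 90 1.7577277 [[ 1.1812 -0.5302 -0.0019]]
side 170 150 0.8550891 [[0.6001 0.1999 0.3599]]
side 200 183 0.9445126 [[0.5793 0.1557 0.2635]]
side 215 190 0.98351717 [[0.5659 0.1279 0.2291]]
side 228 196 1.0134643 [[0.5511 0.1065 0.2012]]
side 237 200 1.041023 [[0.5422 0.0866 0.1774]]
```

View pics/topz.png

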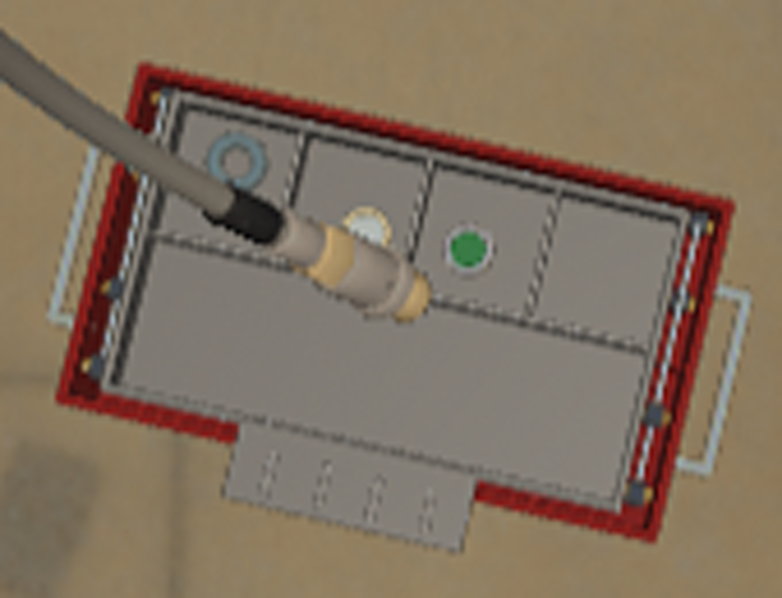

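View pics/sidez.png

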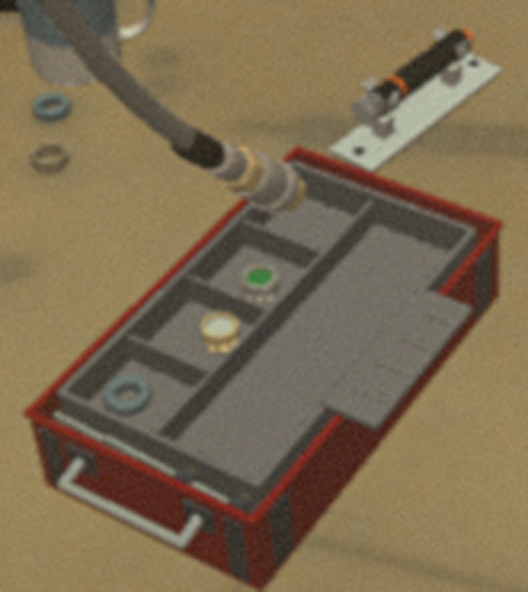

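View pics/wrist0.png

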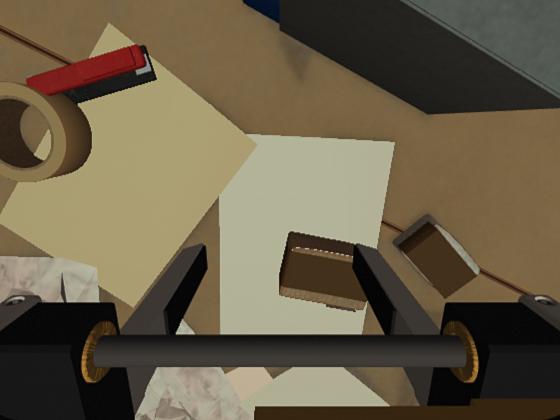

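```bash
python3 - <<'E'
from h import *
for cam in ("top","side"):
    p,d=bot.camera(cam)
    X=pts(cam,d,np.ones(d.shape,bool)); C=p.reshape(-1,3)[(d>0).ravel()].astype(int)
    red=(C[:,0]>90)&(C[:,1]<60)&(C[:,2]<60)&(X[:,2]>.055)&(X[:,2]<.08)&(abs(X[:,0]-.555)<.17)&(abs(X[:,1]-.09)<.2)
    print(cam,red.sum(),np.median(X[red,2]))
    (c,sz,a)=cv2.minAreaRect((X[red,:2]*1000).astype(np.float32)); print(" case",c,sz,a)
    # dark torch
    t=(abs(X[:,0]-.573)<.06)&(abs(X[:,1]+.23)<.09)&(X[:,2]>.042)&(X[:,2]<.056)
    q=X[t]; m=q[:,:2].mean(0); w,v=np.linalg.eigh(np.cov((q[:,:2]-m).T)); ax=v[:,1]; s=(q[:,:2]-m)@ax
    print(" torch",m,"ax",ax*np.sign(ax[1]),"ends",np.percentile(s,[0.5,99.5]),"mid",m+ax*np.mean(np.percentile(s,[.5,99.5])),np.percentile(q[:,2],[50,98]))
    # holder strip
    t=(abs(X[:,0]-.573)<.06)&(abs(X[:,1]+.23)<.1)&(X[:,2]>.003)&(X[:,2]<.012)&(C.min(1)>140)
    print(" strip",cv2.minAreaRect((X[t,:2]*1000).astype(np.float32)),np.median(X[t,2]))
    # hose
    hm=(X[:,2]>.13)&(abs(X[:,0]-.58)<.12)&(abs(X[:,1]-.13)<.15)
    H=X[hm]; print(" hose n",hm.sum())
    for z in np.arange(.13,.6,.02):
        k=(H[:,2]>=z)&(H[:,2]<z+.02)
        if k.sum()>3: print("  z%.2f"%z,k.sum(),H[k].mean(0)[:2],H[k].min(0)[:2],H[k].max(0)[:2])
st()
E
```

```text
top 792 0.0697211689334154
 case (561.7119140625, 85.1850357055664) (305.8018798828125, 173.32449340820312) 77.75106811523438
 torch [ 0.5729 -0.2283] ax [0.3466 0.938 ] ends [-0.067   0.0648] mid [ 0.5725 -0.2294] [0.0492 0.0538]
 strip ((571.757080078125, -231.3189239501953), (169.10769653320312, 43.7126350402832), 69.39093017578125) 0.006150909467533605
 hose n 3709
  z0.15 12 [0.5518 0.0665] [0.5421 0.0623] [0.5647 0.0768]
  z0.17 109 [0.553  0.0746] [0.5419 0.0641] [0.5737 0.0941]
  z0.19 175 [0.5588 0.0891] [0.5472 0.0731] [0.5783 0.1198]
  z0.21 147 [0.5659 0.1075] [0.5528 0.0916] [0.5818 0.1287]
  z0.23 106 [0.5725 0.1243] [0.563  0.1091] [0.5854 0.1377]
  z0.25 104 [0.5781 0.14  ] [0.5695 0.1294] [0.5888 0.1545]
  z0.27 75 [0.5841 0.153 ] [0.5773 0.1448] [0.5938 0.1638]
  z0.29 75 [0.5889 0.164 ] [0.5824 0.1562] [0.5981 0.1744]
  z0.31 78 [0.5935 0.1739] [0.5875 0.1666] [0.6029 0.1842]
  z0.33 76 [0.5982 0.1826] [0.5919 0.1763] [0.607  0.1909]
  z0.35 79 [0.6024 0.1904] [0.5964 0.1837] [0.6109 0.2024]
  z0.37 79 [0.6066 0.1965] [0.6013 0.1904] [0.6149 0.2061]
  z0.39 81 [0.6
[... 1866 characters left out ...]
0.2192] [0.6126 0.2102] [0.627 0.225]
  z0.45 125 [0.6212 0.2218] [0.6158 0.2117] [0.6326 0.2266]
  z0.47 136 [0.6241 0.2232] [0.6184 0.2147] [0.6325 0.2282]
  z0.49 141 [0.6267 0.2246] [0.6213 0.2156] [0.6359 0.2299]
  z0.51 145 [0.6292 0.2255] [0.6238 0.2179] [0.6389 0.2305]
  z0.53 190 [0.6335 0.2263] [0.6256 0.2164] [0.6498 0.2309]
  z0.55 279 [0.6388 0.228 ] [0.6269 0.2168] [0.6547 0.2389]
  z0.57 214 [0.638  0.2259] [0.6298 0.2183] [0.6543 0.2312]
  z0.59 156 [0.6383 0.2259] [0.6313 0.2162] [0.653  0.2314]
t 1.45 tcp [ 0.3038 -0.6027  0.2055] F [-0.471   0.2842  0.0389] open 0.09394146403232888
axes cols
 [[ 0.893   0.4501  0.    ]
 [ 0.4501 -0.893   0.0001]
 [ 0.     -0.     -1.    ]]
```

```bash
python3 - <<'E'
from h import *
c=np.array([.5618,.0862]); ex=np.array([.977,-.212]); ey=np.array([.212,.977])
for cam in ("side","top"):
    p,d=bot.camera(cam)
    m=bot.camera_model(cam)
    yy,xx=np.mgrid[:420,:560]
    X=pts(cam,d,np.ones(d.shape,bool)); V=np.argwhere(d>0)
    hm=(X[:,2]>.115)&(X[:,2]<.23)&(abs(X[:,0]-.56)<.06)&(abs(X[:,1]-.09)<.06)
    H=X[hm];Vh=V[hm]; o=np.argsort(H[:,2])[:14]
    q=H[:,:2]-c
    L=np.c_[q@ex,q@ey,H[:,2]]*1000
    print(cam); print(np.c_[Vh[o],L[o]])
    # axis fit for tip
    k=(L[:,2]<230); print(L[k].min(0),L[k].max(0))
    u0,v0,u1,v1=Vh[:,1].min()-8,Vh[:,0].min()-8,Vh[:,1].max()+12,Vh[:,0].max()+12
    cv2.imwrite(f"pics/tip_{cam}.png",cv2.resize(p[v0:v1,u0:u1,::-1],None,fx=8,fy=8,interpolation=cv2.INTER_CUBIC)[:600,:800]); print(u0,v0)
E
```

```text
side
[[206.     233.      -6.5672  -5.5885 155.0804]
 [206.     234.     -10.1543  -4.1876 157.6553]
 [205.     235.     -12.9119  -4.1443 161.483 ]
 [205.     236.     -15.3825  -4.1579 162.5158]
 [205.     234.     -12.66    -1.2414 163.5537]
 [204.     236.     -14.5615  -5.53   163.7593]
 [205.     233.     -11.0771  -0.0762 163.7593]
 [204.     237.     -16.8314  -5.7988 164.5129]
 [202.     239.     -17.7626 -11.6853 165.7432]
 [200.     239.     -15.1502 -15.7334 166.8857]
 [206.     229.      -8.3255   9.4206 167.1242]
 [201.     239.     -17.0747 -12.8844 167.1772]
 [204.     235.     -15.329   -1.2901 167.2497]
 [203.     238.     -18.9687  -6.5216 167.4777]]
[-21.1017 -17.9891 155.0804] [  5.3701  52.8218 229.9219]
199 178
top
[[175.     253.      -5.2369 -25.1365 161.5305]
 [169.     252.       6.1095 -20.4899 164.4829]
 [177.     252.     -10.1525 -24.419  165.4972]
 [179.     246.     -17.1241 -13.4541 166.698 ]
 [179.     249.     -15.7278 -19.4824 166.883 ]
 [170.     252.       3.6823 -21.285  168.0456]
 [179.     247.     -16.7887 -15.5977 168.1789]
 [179.     248.     -16.3736 -17.6537 168.779 ]
 [178.     245.     -15.7872 -11.1887 168.9005]
 [174.     253.      -4.05   -25.3227 169.4805]
 [171.     253.       1.9682 -23.8979 169.5769]
 [178.     250.     -13.5752 -21.3139 170.3534]
 [176.     252.      -8.6473 -24.3716 170.5738]
 [178.     248.     -14.5751 -17.3814 171.0016]]
[-19.1669 -25.3227 161.5305] [ 13.7414  42.9942 229.9335]
209 147
```

View pics/tip_side.png

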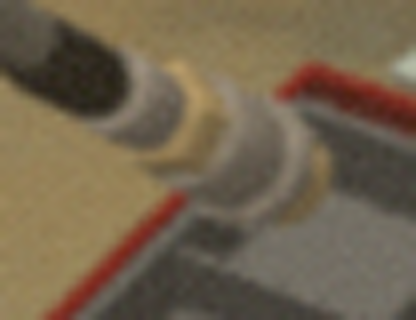

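```bash
python3 -m inch '[[0,0,0,0,0,-0.945,0],[0,0,0,0,0,-0.945,0],[0,0,0,0,0,-0.945,0],[0,0,0,0,0,-0.945,0],[0,0,0,0,0,-0.945,0],[0,0,0,0,0,-0.945,0],[0,0,0,0,0,-0.945,0],[0,0,0,0,0,-0.945,0],[0,0,0,0,0,-0.945,0]]' 30
cat >> h.py <<'E'
c=np.array([.5618,.0862]); ex=np.array([.977,-.212]); ey=np.array([.212,.977])
ex/=np.linalg.norm(ex); ey/=np.linalg.norm(ey)
def W(x,y,z): # case (mm) -> world
    q=c+ex*x/1000+ey*y/1000; return np.array([q[0],q[1],z/1000])
def Cc(p): return np.array([(p[:2]-c)@ex,(p[:2]-c)@ey,p[2]])*1000
def to(x,y,z):
    s,M=st(); p=np.array(s["tcp_pos"]); d=M.T@(W(x,y,z)-p); print("case tcp mm",Cc(p)," tool-units",d/.03,"n>=",np.abs(d/.03).max()); print("joints",s["joints"])
E
python3 -c "
from h import *
to(-104,-110,180)"
```

```text
time: 2.3
tcp_pos: [0.3037, -0.6028, 0.2055]
orientation: [0.0, 0.777, 0.63, -0.0]
contact_force: [0.0, 0.4, 0.1]
opening: 0.0372
t 2.3 tcp [ 0.3037 -0.6028  0.2055] F [0.0302 0.3961 0.074 ] open 0.03719122681127688
axes cols
 [[ 0.2071  0.9783 -0.    ]
 [ 0.9783 -0.2071 -0.    ]
 [-0.      0.     -1.    ]]
case tcp mm [-106.1331 -728.0758  205.4902]  tool-units [20.6019  0.1756  0.8487] n>= 20.601941324177563
joints [ 1.086   0.4289 -0.1052  1.597   0.0486  1.1182  0.7603]
```

```bash
python3 -m inch '[[1,0,0.02,0,0,0,0],[1,0,0.02,0,0,0,0],[1,0,0.02,0,0,0,0],[1,0,0.02,0,0,0,0],[1,0,0.02,0,0,0,0],[1,0,0.02,0,0,0,0],[1,0,0.02,0,0,0,0],[1,0,0.02,0,0,0,0],[1,0,0.02,0,0,0,0],[1,0,0.02,0,0,0,0],[1,0,0.02,0,0,0,0],[1,0,0.02,0,0,0,0],[1,0,0.02,0,0,0,0],[1,0,0.02,0,0,0,0],[1,0,0.02,0,0,0,0],[1,0,0.02,0,0,0,0],[1,0,0.02,0,0,0,0],[1,0,0.02,0,0,0,0],[0.6,0,0.02,0,0,0,0]]' 30
python3 -c "
from h import *
to(-104,-110,180)"
```

```text
time: 3.88
tcp_pos: [0.4224, -0.0546, 0.1945]
orientation: [0.0, 0.778, 0.629, 0.0]
contact_force: [-0.3, -0.7, 0.3]
opening: 0.0003
t 3.88 tcp [ 0.4224 -0.0546  0.1945] F [-0.257  -0.6786  0.252 ] open 0.00032418542338741535
axes cols
 [[ 0.2098  0.9777  0.001 ]
 [ 0.9777 -0.2098  0.0001]
 [ 0.0003  0.0009 -1.    ]]
case tcp mm [-106.3755 -167.1788  194.461 ]  tool-units [1.9056 0.0832 0.4827] n>= 1.905626048559234
joints [ 0.4904  0.0535 -0.5224  2.1203  0.0322  0.9742 -0.2608]
```

```bash
python3 -m inch '[[0,0,0,0,0.94,0,0],[0,0,0,0,0.94,0,0],[0,0,0,0,0.94,0,0],[0,0,0,0,0.94,0,0],[0,0,0,0,0.94,0,0],[0,0,0,0,0.94,0,0],[0,0,0,0,0.94,0,0],[0,0,0,0,0.94,0,0]]'
python3 - <<'E'
from h import *
to(-104,-100,62)
p,d=bot.camera("side"); cv2.imwrite("pics/s1.png",p[:,:,::-1])
p,d=bot.camera("wrist"); cv2.imwrite("pics/w1.png",p[:,:,::-1])
E
```

```text
time: 4.55
tcp_pos: [0.4225, -0.0583, 0.1948]
orientation: [-0.241, 0.718, 0.579, 0.301]
contact_force: [-0.2, 1.0, -0.0]
opening: 0.0006
t 4.55 tcp [ 0.4225 -0.0583  0.1948] F [-0.2299  1.0454 -0.0401] open 0.000561665687396296
axes cols
 [[ 0.148   0.977   0.1537]
 [ 0.6871 -0.2134  0.6946]
 [ 0.7114  0.0028 -0.7028]]
case tcp mm [-105.4868 -170.7088  194.8015]  tool-units [-1.4925  0.034   4.788 ] n>= 4.787991444408595
joints [ 0.888   0.2894 -0.363   2.1223 -0.7185  1.1482  0.7516]
```

View pics/s1.png

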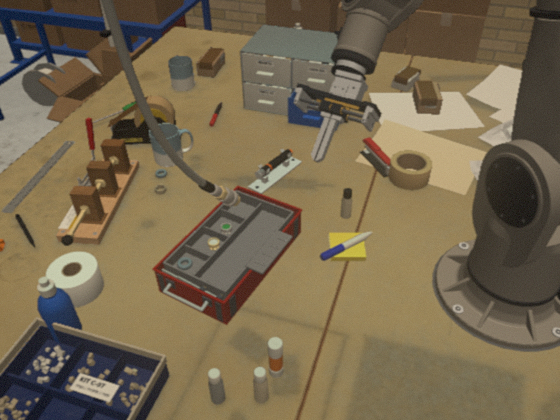

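View pics/w1.png

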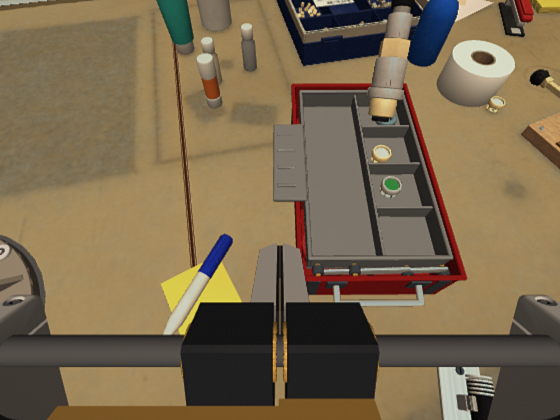

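```bash
python3 -c "
from h import *
to(-106,-110,42)"
```

```text
t 4.65 tcp [ 0.4213 -0.0593  0.1926] F [ 0.4161 -0.3322  0.2589] open 0.0003579008783611742
axes cols
 [[ 0.1544  0.9763  0.1518]
 [ 0.6852 -0.2165  0.6954]
 [ 0.7118 -0.0034 -0.7024]]
case tcp mm [-106.4888 -171.9792  192.5575]  tool-units [-2.121   0.0238  4.9956] n>= 4.995553914290016
joints [ 0.8892  0.2938 -0.3616  2.1231 -0.7163  1.1474  0.7491]
```

```bash
python3 -m inch '[[-0.35,0,0.83,0,0,0,0],[-0.35,0,0.83,0,0,0,0],[-0.35,0,0.83,0,0,0,0],[-0.35,0,0.83,0,0,0,0],[-0.35,0,0.83,0,0,0,0],[-0.35,0,0.83,0,0,0,0],[0,0,0,0,0,0,0]]'
python3 -c "
from h import *
to(-106,-46,42)"
```

```text
time: 5.23
tcp_pos: [0.4337, 0.0053, 0.0419]
orientation: [-0.242, 0.718, 0.58, 0.297]
contact_force: [-1.0, 1.4, 0.5]
opening: 0.0003
t 5.23 tcp [0.4337 0.0053 0.0419] F [-1.0031  1.4442  0.4858] open 0.00025536578974703705
axes cols
 [[ 0.1494  0.978   0.1455]
 [ 0.6897 -0.2085  0.6935]
 [ 0.7086 -0.0032 -0.7056]]
case tcp mm [-107.9789 -106.2378   41.8992]  tool-units [1.4193 0.0732 1.42  ] n>= 1.4200299271398087
joints [ 0.8064  0.5608 -0.4367  2.2386 -0.8389  0.7639  0.9266]
```

```bash
python3 -m inch '[[0.47,0.04,0.47,0,0,0,0],[0.47,0.03,0.47,0,0,0,0],[0.47,0,0.47,0,0,0,0],[0,0,0,0,0,0,0]]'
python3 - <<'E'
from h import *
to(-106,-46,42)
p,d=bot.camera("wrist"); cv2.imwrite("pics/w2.png",p[:,:,::-1])
E
```

```text
time: 5.57
tcp_pos: [0.4503, 0.0633, 0.046]
orientation: [-0.241, 0.718, 0.581, 0.299]
contact_force: [-0.2, -0.2, 0.0]
opening: 0.0002
t 5.57 tcp [0.4503 0.0633 0.046 ] F [-0.2063 -0.2044  0.0492] open 0.00018328056686171915
axes cols
 [[ 0.1454  0.9781  0.1487]
 [ 0.6907 -0.208   0.6925]
 [ 0.7083  0.002  -0.7059]]
case tcp mm [-104.1121  -45.9949   46.0247]  tool-units [-0.0949 -0.0632  0.0947] n>= 0.09487266766843051
joints [ 0.7393  0.5528 -0.5143  2.2671 -0.9283  0.6742  0.8984]
```

View pics/w2.png

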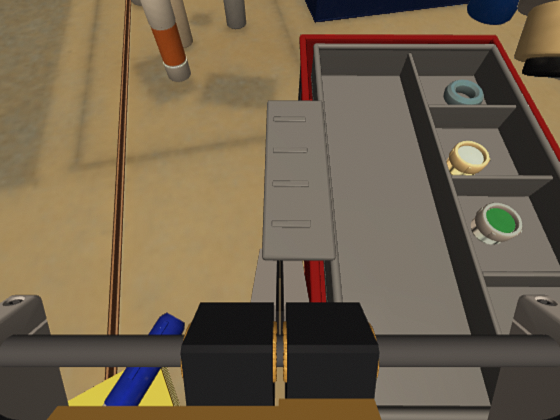

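```bash
python3 -m inch '[[0.1,0,-0.1,0,0,0,0],[0.1,0,-0.1,0,0,0,0],[0.1,0,-0.1,0,0,0,0],[0,0,0,0,0,0,0]]'; python3 -m inch '[[0.1,0,-0.1,0,0,0,0],[0.1,0,-0.1,0,0,0,0],[0,0,0,0,0,0,0]]'; python3 -m inch '[[0.1,0,-0.1,0,0,0,0],[0.1,0,-0.1,0,0,0,0],[0,0,0,0,0,0,0]]'
```

```text
time: 5.95
tcp_pos: [0.4501, 0.0588, 0.0574]
orientation: [-0.239, 0.72, 0.579, 0.299]
contact_force: [-2.2, -8.6, -3.6]
opening: 0.0004
time: 6.2
tcp_pos: [0.4512, 0.0585, 0.066]
orientation: [-0.239, 0.72, 0.579, 0.299]
contact_force: [2.2, -7.0, -2.7]
opening: 0.0002
time: 6.45
tcp_pos: [0.4514, 0.0584, 0.0745]
orientation: [-0.239, 0.72, 0.579, 0.299]
contact_force: [4.5, -7.6, -3.9]
opening: 0.0004
```

```bash
python3 - <<'E'
from h import *
to(-104,-46,42)
p,d=bot.camera("wrist"); cv2.imwrite("pics/w3.png",p[:,:,::-1])
p,d=bot.camera("side"); cv2.imwrite("pics/s3.png",cv2.resize(p[130:340,120:400,::-1],None,fx=2.8,fy=2.8))
E
```

```text
t 6.45 tcp [0.4514 0.0584 0.0745] F [ 4.484  -7.6104 -3.9073] open 0.00039431208469978225
axes cols
 [[ 0.1504  0.9766  0.1541]
 [ 0.6909 -0.2153  0.6901]
 [ 0.7071  0.0027 -0.7071]]
case tcp mm [-102.0187  -50.6067   74.503 ]  tool-units [-0.6576 -0.0694  0.8744] n>= 0.8743783609183813
joints [ 0.7409  0.4851 -0.5031  2.2607 -0.91    0.7333  0.8449]
```

View pics/w3.png

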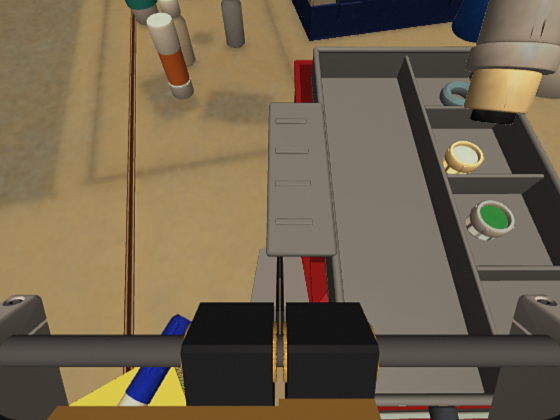

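View pics/s3.png

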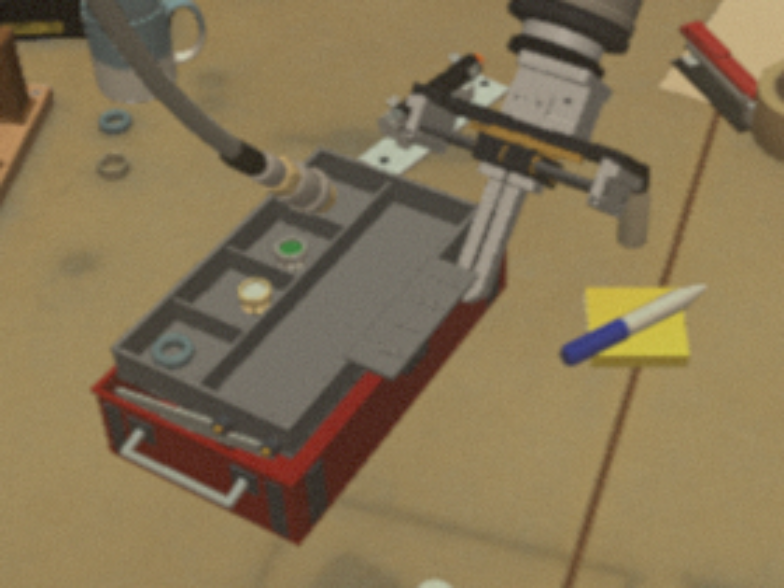

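```bash
python3 -m inch '[[0.15,0.08,-0.15,0,0,0,0],[0.15,0.09,-0.15,0,0,0,0],[0.15,0.11,-0.15,0,0,0,0],[0.15,0.13,-0.15,0,0,0,0],[0.15,0.15,-0.15,0,0,0,0],[0,0,0,0,0,0,0]]'; python3 -m inch '[[0.12,0.17,-0.12,0,0,0,0],[0.12,0.19,-0.12,0,0,0,0],[0.12,0.22,-0.12,0,0,0,0],[0.10,0.22,-0.10,0,0,0,0],[0,0,0,0,0,0,0]]'
python3 - <<'E'
from h import *
to(-104,-46,42)
p,d=bot.camera("wrist"); cv2.imwrite("pics/w4.png",p[:,:,::-1])
p,d=bot.camera("side"); cv2.imwrite("pics/s4.png",cv2.resize(p[100:340,120:400,::-1],None,fx=2.5,fy=2.5))
E
```

```text
time: 7.05
tcp_pos: [0.4676, 0.0549, 0.1066]
orientation: [-0.239, 0.72, 0.579, 0.299]
contact_force: [0.5, -7.6, -2.8]
opening: 0.0004
time: 7.47
tcp_pos: [0.4902, 0.0505, 0.126]
orientation: [-0.24, 0.719, 0.58, 0.299]
contact_force: [-1.5, -4.6, 0.2]
opening: 0.0003
t 7.47 tcp [0.4902 0.0505 0.126 ] F [-1.5138 -4.6017  0.1937] open 0.00026472067327972817
axes cols
 [[ 0.1497  0.9771  0.1512]
 [ 0.6901 -0.2127  0.6917]
 [ 0.7081  0.0008 -0.7061]]
case tcp mm [-62.3693 -50.0236 126.0254]  tool-units [-1.8883 -1.3901  2.0713] n>= 2.071285931779988
joints [ 0.7053  0.4207 -0.4768  2.1597 -0.8462  0.8496  0.7009]
```

View pics/w4.png

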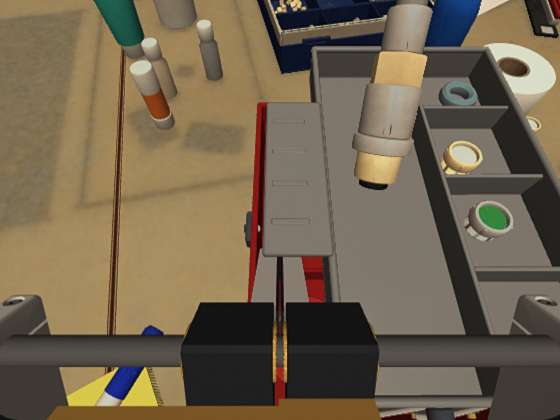

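View pics/s4.png

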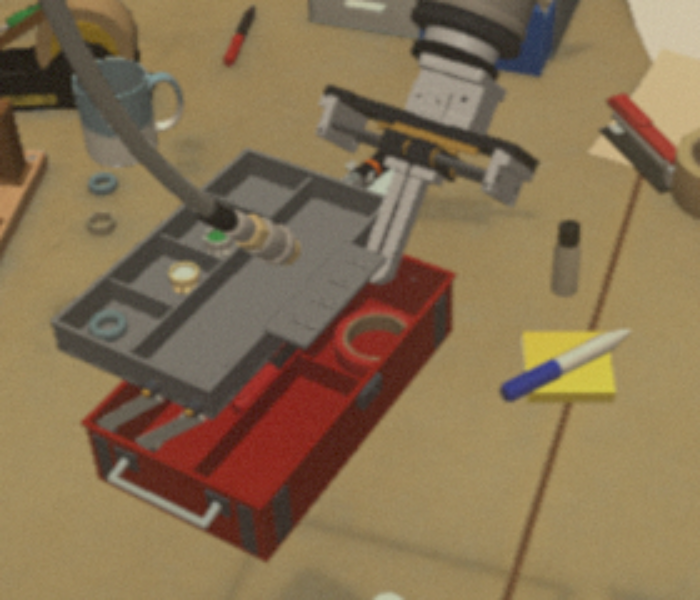

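```bash
python3 - <<'E'
from h import *
for cam in ("wrist","side"):
    p,d=bot.camera(cam)
    X=pts(cam,d,np.ones(d.shape,bool)); V=np.argwhere(d>0)
    L=np.c_[(X[:,:2]-c)@ex,(X[:,:2]-c)@ey,X[:,2]]*1000
    # hose: above tray
    for lo in (160,163,166,169,172,175,180,190):
        k=(L[:,2]>lo)&(L[:,2]<lo+3)&(L[:,0]>-60)&(L[:,0]<60)&(L[:,1]>-35)&(L[:,1]<120)
        print(cam,lo,k.sum(),*( [L[k].min(0)[:2],L[k].max(0)[:2]] if k.any() else []))
    # tray lip
    k=(L[:,1]>-30)&(L[:,1]<-20)&(L[:,2]>120)&(L[:,2]<175)
    h,e=np.histogram(L[k,0],bins=np.arange(-100,60,5))
    print([(int(e[i]),round(float(np.median(L[k][(L[k,0]>=e[i])&(L[k,0]<e[i+1]),2])),1)) for i in range(len(h)) if h[i]>3])
    cv2.imwrite(f"pics/d_{cam}.png",cv2.applyColorMap(np.clip((d-.1)*300,0,255).astype(np.uint8),cv2.COLORMAP_JET))
E
```

```text
wrist 160 37 [-14.6899 -22.4612] [  1.0252 -14.1561]
wrist 163 142 [-18.3167 -23.2361] [ 4.2851 -5.1693]
wrist 166 95 [-18.2057 -22.4969] [ 5.4544 -6.7792]
wrist 169 255 [-17.8374 -23.0307] [6.0778 0.0149]
wrist 172 311 [-17.8407 -22.7067] [ 6.9045 -3.1178]
wrist 175 301 [-20.6145 -21.4713] [5.6395 8.0182]
wrist 180 213 [-20.5437 -15.3882] [11.0928  6.3017]
wrist 190 506 [-17.2673 -13.0442] [11.1672 17.4103]
[(-75, 151.9), (-70, 152.2), (-65, 152.2), (-60, 152.1), (-55, 152.2), (-50, 152.2), (-45, 152.2), (-40, 152.3), (-35, 151.5), (-25, 120.3), (-20, 120.5), (-15, 163.9), (-10, 166.4), (-5, 165.7), (0, 120.5), (5, 120.4), (10, 120.3), (15, 120.3), (20, 120.3), (25, 120.5), (30, 120.3), (35, 120.4), (40, 120.2), (45, 134.3)]
side 160 3 [-15.0873  -4.5513] [-11.0415  -3.3465]
side 163 7 [-17.048  -12.6471] [-10.72    -0.5411]
side 166 8 [-17.5354 -14.0546] [-7.965   8.9645]
side 169 9 [-17.0007 -17.5273] [ 3.9171 14.1649]
side 172 15 [-18.9662 -17.6067] [-1.8083 13.8189]
side 175 12 [-19.832  -16.7391] [-8.7586 15.3701]
side 180 15 [-20.1617  -1.6637] [-4.4655 19.092 ]
side 190 31 [-16.8106 -11.4011] [-1.7353 28.5199]
[(-75, 151.8), (-70, 153.4), (-65, 153.0), (-60, 153.8), (-55, 154.0), (-50, 154.0), (-45, 153.6), (-40, 153.4), (-35, 154.2), (-10, 121.1), (-5, 121.7), (0, 123.3), (5, 121.2), (10, 120.9), (15, 121.5), (20, 121.4), (25, 121.0), (30, 122.5), (35, 121.7), (40, 121.0), (45, 127.0)]
```

```bash
python3 -m inch '[[0.07,0.2,-0.07,0,0,0,0],[0.06,0.2,-0.06,0,0,0,0],[0.05,0.2,-0.05,0,0,0,0],[0.05,0.2,-0.05,0,0,0,0],[0.04,0.2,-0.04,0,0,0,0],[0,0,0,0,0,0,0]]'
cat > lk.py <<'E'
from h import *
import sys
n=sys.argv[1]
to(-104,-46,42)
p,d=bot.camera("wrist"); cv2.imwrite(f"pics/w{n}.png",p[:,:,::-1])
X=pts("wrist",d,np.ones(d.shape,bool)); L=np.c_[(X[:,:2]-c)@ex,(X[:,:2]-c)@ey,X[:,2]]*1000
k=(L[:,1]>-30)&(L[:,1]<-20)&(L[:,2]>110)&(L[:,2]<200)
h,e=np.histogram(L[k,0],bins=np.arange(-100,200,5))
print([(int(e[i]),round(float(np.median(L[k][(L[k,0]>=e[i])&(L[k,0]<e[i+1]),2])),1)) for i in range(len(h)) if h[i]>3])
for lo in (155,160,163,169):
    k=(L[:,2]>lo)&(L[:,2]<lo+3)&(L[:,0]>-60)&(L[:,0]<60)&(L[:,1]>-20)&(L[:,1]<120)
    print(lo,k.sum(),*( [L[k].min(0)[:2],L[k].max(0)[:2]] if k.any() else []))
E
python3 lk.py 5
```

```text
time: 8.17
tcp_pos: [0.52, 0.0448, 0.1372]
orientation: [-0.24, 0.719, 0.58, 0.299]
contact_force: [-2.2, -4.4, -0.7]
opening: 0.0006
t 8.17 tcp [0.52   0.0448 0.1372] F [-2.1984 -4.3968 -0.671 ] open 0.0005875223616905617
axes cols
 [[ 0.1492  0.9772  0.1512]
 [ 0.6898 -0.2125  0.6922]
 [ 0.7085  0.001  -0.7057]]
case tcp mm [-32.1053 -49.3334 137.1667]  tool-units [-2.1681 -2.3998  2.315 ] n>= 2.399764115229386
joints [ 0.681   0.4365 -0.4636  2.0916 -0.818   0.8784  0.6478]
[(-50, 164.6), (-45, 164.5), (-40, 164.6), (-35, 164.6), (-30, 164.5), (-25, 164.5), (-20, 164.5), (-15, 164.7), (-10, 165.6), (-5, 163.4), (0, 132.2), (5, 132.2), (10, 132.1), (15, 132.0), (20, 132.0), (25, 132.0), (30, 132.1), (35, 132.2), (40, 131.9), (45, 132.0), (50, 132.1), (55, 132.1), (60, 132.1), (65, 142.6), (70, 154.8), (85, 142.3), (90, 147.2), (95, 147.2), (100, 147.2), (105, 148.1), (115, 131.6), (120, 132.1), (125, 132.2), (130, 132.2), (135, 147.8)]
155 0
160 279 [-49.7117 -19.7703] [  1.184  119.5882]
163 4586 [-49.5634 -19.9741] [ 5.5194 61.8299]
169 121 [-17.8105 -19.9749] [ 6.3363 -5.2544]
```

View pics/w5.png

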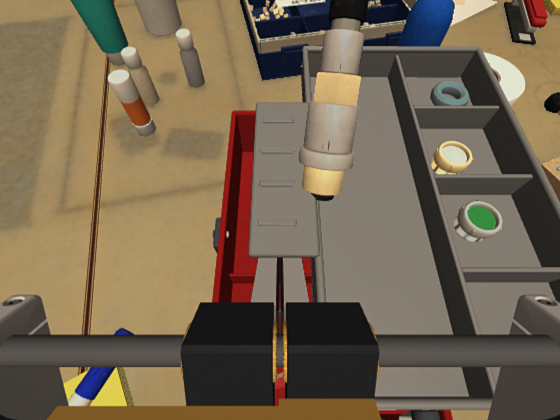

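```bash
python3 -m inch '[[0.03,0.2,-0.03,0,0,0,0],[0.03,0.2,-0.03,0,0,0,0],[0.02,0.2,-0.02,0,0,0,0],[0,0,0,0,0,0,0]]'
python3 lk.py 6
```

```text
time: 8.55
tcp_pos: [0.5377, 0.0414, 0.1403]
orientation: [-0.241, 0.719, 0.58, 0.299]
contact_force: [0.0, -3.0, -1.6]
opening: 0.0009
t 8.55 tcp [0.5377 0.0414 0.1403] F [ 0.0448 -3.0475 -1.58  ] open 0.0008652606757145189
axes cols
 [[ 0.149   0.9772  0.151 ]
 [ 0.6896 -0.2121  0.6925]
 [ 0.7087  0.001  -0.7055]]
case tcp mm [-14.0201 -48.8999 140.3312]  tool-units [-2.253  -3.0025  2.3786] n>= 3.002491939417389
joints [ 0.6665  0.4531 -0.4559  2.0518 -0.8029  0.89    0.6222]
[(-40, 168.0), (-35, 168.1), (-30, 168.2), (-25, 168.3), (-20, 168.1), (-15, 168.4), (-10, 168.6), (-5, 168.6), (0, 167.1), (5, 135.7), (10, 135.8), (15, 135.8), (20, 135.7), (25, 135.8), (30, 135.8), (35, 135.9), (40, 135.7), (45, 135.8), (50, 135.6), (55, 135.8), (60, 135.6), (65, 135.7), (70, 135.8), (75, 136.1), (80, 150.3), (95, 146.6), (100, 150.8), (105, 151.0), (110, 150.9), (115, 151.2), (120, 152.9), (130, 135.7), (135, 135.7), (140, 135.7), (145, 150.8), (150, 164.7)]
155 0
160 0
163 7 [-38.1983 -19.434 ] [ 6.3135 -9.3738]
169 453 [-36.3303 -19.9698] [ 6.6309 58.2427]
```

View pics/w6.png

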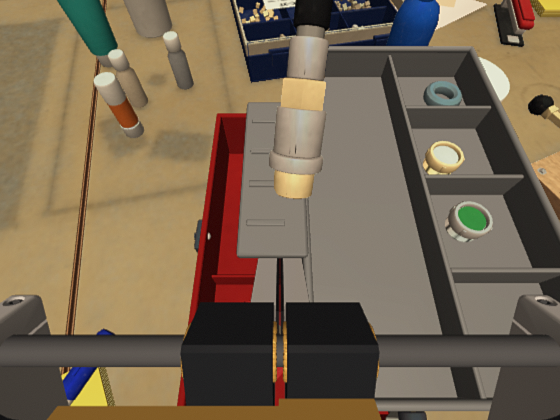

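```bash
python3 -m inch '[[0,0.23,0,0,0,0,0],[0,0.23,0,0,0,0,0],[0,0.23,0,0,0,0,0],[-0.02,0.25,0.02,0,0,0,0],[-0.03,0.25,0.03,0,0,0,0],[-0.03,0.25,0.03,0,0,0,0],[-0.03,0.25,0.03,0,0,0,0],[0,0,0,0,0,0,0]]'
python3 lk.py 7
```

```text
time: 9.27
tcp_pos: [0.5875, 0.0306, 0.1351]
orientation: [-0.241, 0.719, 0.58, 0.299]
contact_force: [-0.9, 0.1, -0.5]
opening: 0.0006
t 9.27 tcp [0.5875 0.0306 0.1351] F [-0.8728  0.0988 -0.4875] open 0.0005956764233418686
axes cols
 [[ 0.1494  0.9772  0.1509]
 [ 0.6895 -0.2123  0.6924]
 [ 0.7087  0.0006 -0.7055]]
case tcp mm [ 36.927  -48.8908 135.0591]  tool-units [-2.1291 -4.6996  2.2538] n>= 4.699572004093556
joints [ 0.6266  0.5226 -0.4332  1.9432 -0.7653  0.9049  0.5723]
[(-15, 169.5), (-10, 170.5), (-5, 169.7), (0, 169.7), (10, 167.4), (15, 167.9), (20, 167.8), (25, 167.8), (30, 167.7), (35, 167.8), (40, 167.8), (45, 167.9), (50, 165.8), (55, 135.4), (60, 135.3), (65, 135.3), (70, 135.2), (75, 135.3), (80, 135.2), (85, 135.3), (90, 135.4), (95, 135.2), (100, 135.3), (105, 135.3), (110, 135.3), (115, 135.2), (120, 135.3), (125, 135.4), (130, 149.6), (145, 146.4), (150, 150.4), (155, 150.5), (160, 150.5), (165, 150.8), (170, 152.6), (175, 135.0), (180, 135.4), (185, 135.3), (190, 135.3)]
155 0
160 60 [-14.328  -19.9455] [ 53.8401 116.6168]
163 533 [-13.9578 -19.8464] [ 53.7225 119.5179]
169 315 [-17.1352 -19.9957] [48.2413 53.3833]
```

View pics/w7.png

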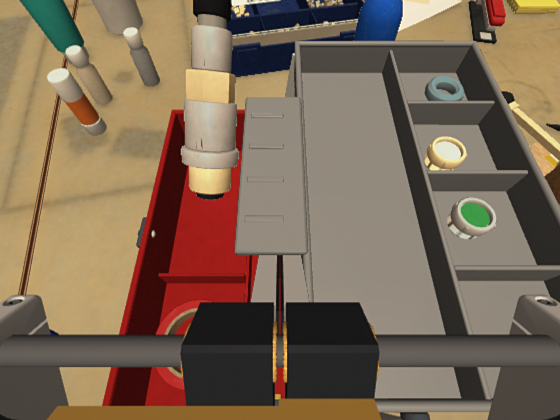

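```bash
python3 -m inch '[[-0.06,0.2,0.06,0,0,0,0],[-0.07,0.2,0.07,0,0,0,0],[-0.07,0.2,0.07,0,0,0,0],[-0.09,0.18,0.09,0,0,0,0],[-0.09,0.18,0.09,0,0,0,0],[-0.1,0.18,0.1,0,0,0,0],[-0.12,0.17,0.12,0,0,0,0],[-0.12,0.17,0.12,0,0,0,0],[0,0,0,0,0,0,0]]'
python3 lk.py 8
```

```text
time: 10.07
tcp_pos: [0.6299, 0.0214, 0.1036]
orientation: [-0.241, 0.719, 0.579, 0.299]
contact_force: [-1.4, 0.5, 0.5]
opening: 0.0002
t 10.07 tcp [0.6299 0.0214 0.1036] F [-1.3578  0.4818  0.482 ] open 0.00023780007709875238
axes cols
 [[ 0.1502  0.9772  0.1498]
 [ 0.6893 -0.2122  0.6927]
 [ 0.7087 -0.0008 -0.7055]]
case tcp mm [ 80.3429 -48.9094 103.6011]  tool-units [-1.3906 -6.1432  1.5203] n>= 6.143205664811594
joints [ 0.5929  0.621  -0.4139  1.8551 -0.7405  0.8882  0.5639]
[(-15, 170.6), (-10, 170.7), (-5, 170.2), (0, 169.2), (55, 140.1), (60, 140.9), (65, 140.8), (70, 140.8), (75, 140.7), (80, 140.8), (85, 140.9), (90, 140.8), (95, 140.1), (100, 136.2), (175, 123.7), (190, 122.7)]
155 0
160 57 [-13.777 -19.997] [ 6.4914 -9.1595]
163 87 [-13.2063 -19.9502] [ 7.2594 -6.0326]
169 184 [-16.8855 -19.9523] [10.7906  0.584 ]
```

View pics/w8.png

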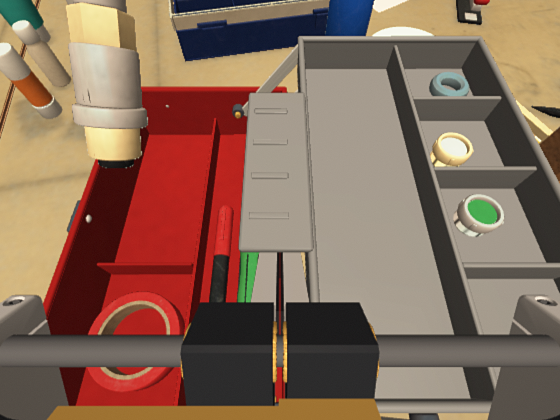

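```bash
python3 -m inch '[[-0.1,0.13,0.1,0,0,0,0],[-0.05,0.1,0.05,0,0,0,0],[0,0,0,0,0,0,0]]'; python3 -m inch '[[-0.2,-0.2,0,0,0,0,0],[0,-0.3,-0.8,0,0,0,0],[0,-0.3,-1,0,0,0,0],[0,0,-1,0,0,0,0],[0,0,-1,0,0,0,0],[0,0,0,0,0,0,0]]'
python3 lk.py 9; python3 - <<'E'
from h import *
p,d=bot.camera("top"); cv2.imwrite("pics/t9.png",p[:,:,::-1])
X=pts("top",d,np.ones(d.shape,bool)); L=np.c_[(X[:,:2]-c)@ex,(X[:,:2]-c)@ey,X[:,2]]*1000
for x in range(50,120,8):
    k=(abs(L[:,0]-x)<4)&(L[:,1]>20)&(L[:,1]<55); print(x,np.median(L[k,2]))
E
```

```text
time: 10.37
tcp_pos: [0.6352, 0.0204, 0.098]
orientation: [-0.242, 0.719, 0.58, 0.298]
contact_force: [-5.1, 0.9, 2.3]
opening: 0.0006
time: 10.87
tcp_pos: [0.5956, -0.0635, 0.1776]
orientation: [-0.237, 0.72, 0.579, 0.3]
contact_force: [-0.1, 0.6, -0.7]
opening: 0.0003
t 10.87 tcp [ 0.5956 -0.0635  0.1776] F [-0.1075  0.6008 -0.731 ] open 0.0002858930701541754
axes cols
 [[ 0.1504  0.9761  0.1568]
 [ 0.6917 -0.2173  0.6887]
 [ 0.7063  0.0049 -0.7079]]
case tcp mm [  64.8114 -139.1347  177.5972]  tool-units [-0.9969 -5.6654  5.3517] n>= 5.665402678230114
joints [ 0.7061  0.5139 -0.3662  1.816  -0.6865  1.0896  0.5601]
[(-10, 168.5), (-5, 168.4), (55, 135.3), (60, 136.7), (65, 136.8), (70, 136.7), (75, 136.6), (80, 136.4), (85, 136.7), (90, 136.9), (95, 136.5), (100, 132.8), (175, 120.8), (180, 126.6), (190, 117.8)]
155 1 [  0.7227 -15.142 ] [  0.7227 -15.142 ]
160 42 [-15.3677 -19.9571] [  5.7351 -11.6044]
163 65 [-17.1404 -19.9212] [ 6.2795 -8.5849]
169 130 [-17.9181 -19.9673] [10.5305 -0.0019]
50 3.2233937798487045
58 18.19355844980852
66 135.69964278273306
74 136.10151408261984
82 136.63758037413675
90 138.2259600809702
98 137.14952038343935
106 121.15517230844213
114 105.30377115439465
```

View pics/t9.png

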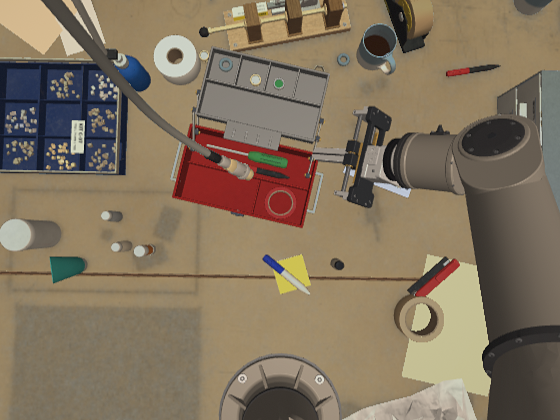

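```bash
python3 -m inch '[[0,0,0,0,-0.94,0.17,0.5],[0,0,0,0,-0.94,0.17,0.5],[0,0,0,0,-0.94,0.17,0.5],[0,0,0,0,-0.94,0.17,0.5],[0,0,0,0,-0.94,0.17,0.5],[0,0,0,0,-0.94,0.17,0.5],[0,0,0,0,-0.94,0.17,0.5],[0,0,0,0,-0.94,0.17,0.5],[0,0,0,0,0,0,0.5]]' 40
cat >> h.py <<'E'
def tow(P):
    s,M=st(); p=np.array(s["tcp_pos"]); d=M.T@(np.array(P)-p); print(" tool-units",d/.03,"joints",s["joints"]); print("x az",np.degrees(np.arctan2(M[1,0],M[0,0])))
E
python3 -c "
from h import *
tow([.5722,-.2288,.110])"
```

```text
time: 11.72
tcp_pos: [0.5954, -0.0513, 0.1739]
orientation: [-0.019, 0.814, 0.58, -0.019]
contact_force: [0.3, 1.2, -1.2]
opening: 0.047
t 11.72 tcp [ 0.5954 -0.0513  0.1739] F [ 0.3088  1.2023 -1.2437] open 0.0470197023721377
axes cols
 [[ 0.3264  0.9437 -0.0531]
 [ 0.9452 -0.3264  0.0094]
 [-0.0085 -0.0533 -0.9985]]
 tool-units [-5.8271  1.317   2.1133] joints [ 0.0961  0.3673 -0.1417  1.7647  0.045   1.0663 -0.3933]
x az 70.94589297525218
```

```bash
python3 -m inch '[[-0.97,0.22,0,-0.25,0.04,0.1,0.5],[-0.97,0.22,0.1,-0.26,0.04,0.1,0.5],[-0.97,0.22,0.15,0,0,0,0.5],[-0.97,0.22,0.15,0,0,0,0.5],[-0.97,0.22,0.15,0,0,0,0.5],[-0.97,0.22,0.15,0,0,0,0.5],[0,0,0,0,0,0,0.5]]'
python3 - <<'E'
from h import *
tow([.5722,-.2288,.030])
p,d=bot.camera("wrist"); cv2.imwrite("pics/w10.png",p[:,:,::-1])
for r in bot.outline_of("wrist","torch")[:1]:
    X=pts("wrist",d,r["region"]); X=X[(X[:,2]>.042)&(X[:,2]<.06)]
    m=X[:,:2].mean(0); w,v=np.linalg.eigh(np.cov((X[:,:2]-m).T)); ax=v[:,1]*np.sign(v[1,1]); s=(X[:,:2]-m)@ax
    print(r["score"],m+ax*np.mean(np.percentile(s,[.5,99.5])),np.percentile(s,[.5,99.5]),np.degrees(np.arctan2(ax[1],ax[0])),np.percentile(X[:,2],98))
E
```

```text
time: 12.3
tcp_pos: [0.568, -0.2407, 0.1507]
orientation: [-0.001, 0.824, 0.566, 0.0]
contact_force: [0.7, 0.3, 0.3]
opening: 0.0472
t 12.3 tcp [ 0.568  -0.2407  0.1507] F [0.6857 0.2793 0.2579] open 0.04715057756562284
axes cols
 [[ 0.3593  0.9332 -0.0012]
 [ 0.9332 -0.3593  0.0024]
 [ 0.0018 -0.002  -1.    ]]
 tool-units [ 0.4142 -0.0029  4.0238] joints [ 0.347   0.3876 -0.063   1.7884  0.0265  0.9683 -0.0938]
x az 68.94415567159166
0.93 [ 0.5757 -0.2206] [-0.0698  0.0599] 69.9053657948079 0.05239818497592868
```

View pics/w10.png

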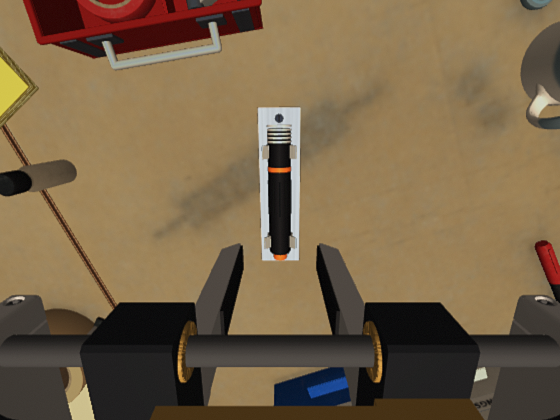

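```bash
python3 -m inch '[[0.24,-0.01,0.5,0,0,-0.07,0.5],[0.24,-0.01,0.7,0,0,-0.07,0.5],[0,0,0.7,0,0,0,0.5],[0,0,0.7,0,0,0,0.5],[0,0,0.7,0,0,0,0.5],[0,0,0.6,0,0,0,0.5],[0,0,0,0,0,0,0.5]]' 45; python3 -c "
from h import *
tow([.5725,-.227,.0328])"
```

```text
time: 12.98
tcp_pos: [0.5735, -0.2183, 0.0322]
orientation: [-0.003, 0.818, 0.575, 0.0]
contact_force: [-1.2, 0.2, -1.0]
opening: 0.047
t 12.98 tcp [ 0.5735 -0.2183  0.0322] F [-1.1507  0.1849 -0.9785] open 0.04696283570082957
axes cols
 [[ 0.3383  0.941  -0.0032]
 [ 0.941  -0.3383  0.0057]
 [ 0.0042 -0.005  -1.    ]]
 tool-units [-0.2844  0.0675 -0.0206] joints [ 0.3184  0.5301 -0.0738  1.8704  0.048   0.7475 -0.1258]
x az 70.22550117432394
```

```bash
python3 -m inch '[[-0.28,0.07,0,0,0,0.07,0.5],[0,0,0,0,0,0,0],[0,0,0,0,0,0,0],[0,0,0,0,0,0,0],[0,0,0,0,0,0,0],[0,0,0,0,0,0,0]]' 45; python3 - <<'E'
from h import *
tow([.5725,-.227,.0328])
p,d=bot.camera("wrist"); cv2.imwrite("pics/w11.png",p[:,:,::-1])
E
```

```text
time: 13.48
tcp_pos: [0.5736, -0.2294, 0.0364]
orientation: [-0.001, 0.821, 0.571, 0.001]
contact_force: [-7.3, 2.8, 6.2]
opening: 0.0206
t 13.48 tcp [ 0.5736 -0.2294  0.0364] F [-7.2634  2.7815  6.1888] open 0.020623962116645137
axes cols
 [[ 0.3478  0.9376  0.0002]
 [ 0.9376 -0.3478  0.0033]
 [ 0.0032 -0.001  -1.    ]]
 tool-units [ 0.0633 -0.0613  0.1208] joints [ 0.3317  0.5276 -0.0696  1.8624  0.0464  0.7538 -0.1175]
x az 69.64724187342159
```

View pics/w11.png

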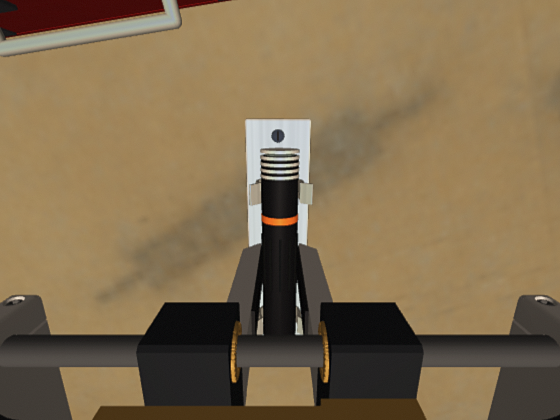

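```bash
python3 -m inch '[[0,0,0,0,0,0,0.35],[0,0,0,0,0,0,0.35],[0,0,0,0,0,0,0.35],[0,-0.03,0,0,0,0,0.35]]' 45; python3 -c "
from h import *
tow([.5725,-.227,.0285])"
```

```text
time: 13.87
tcp_pos: [0.574, -0.2296, 0.0362]
orientation: [-0.0, 0.821, 0.571, 0.002]
contact_force: [0.8, -0.8, -0.5]
opening: 0.033
t 13.87 tcp [ 0.574  -0.2296  0.0362] F [ 0.7701 -0.8153 -0.4736] open 0.03297389143704353
axes cols
 [[ 0.3478  0.9376  0.0023]
 [ 0.9376 -0.3478  0.0027]
 [ 0.0033  0.0012 -1.    ]]
 tool-units [ 0.0619 -0.0756  0.2581] joints [ 0.3317  0.5274 -0.0695  1.8634  0.0466  0.7509 -0.1176]
x az 69.6498405003551
```

```bash
python3 -m inch '[[0.05,-0.06,0.23,0,0,0,0.35],[0,0,0,0,0,0,0.35],[0,0,0,0,0,0,0],[0,0,0,0,0,0,0],[0,0,0,0,0,0,0],[0,0,0,0,0,0,0]]' 45; python3 -c "
from h import *
tow([.5725,-.227,.0295])"
```

```text
time: 14.37
tcp_pos: [0.5726, -0.2275, 0.0291]
orientation: [-0.001, 0.821, 0.571, 0.002]
contact_force: [0.8, -0.3, -0.7]
opening: 0.0209
t 14.37 tcp [ 0.5726 -0.2275  0.0291] F [ 0.7698 -0.2752 -0.7354] open 0.020922973101086432
axes cols
 [[ 0.3479  0.9375  0.0019]
 [ 0.9375 -0.3479  0.0028]
 [ 0.0033  0.0008 -1.    ]]
 tool-units [ 0.0143 -0.0095 -0.012 ] joints [ 0.329   0.5348 -0.0694  1.8709  0.0479  0.7364 -0.1215]
x az 69.64256967040502
```

```bash
python3 -m inch '[[0,0,-0.15,0,0,0,0],[0,0,-0.15,0,0,0,0],[0,0,-0.15,0,0,0,0],[0,0,-0.15,0,0,0,0],[0,0,-0.15,0,0,0,0],[0,0,-0.2,0,0,0,0],[0,0,-0.4,0,0,0,0],[0,0,-0.6,0,0,0,0],[0,0,-0.8,0,0,0,0],[0,0,0,0,0,0,0],[0,0,0,0,0,0,0]]' 45; python3 - <<'E'
from h import *
tow([.5725,-.227,.0295])
p,d=bot.camera("wrist"); cv2.imwrite("pics/w12.png",p[:,:,::-1])
p,d=bot.camera("side"); cv2.imwrite("pics/s12.png",cv2.resize(p[80:300,120:400,::-1],None,fx=2.7,fy=2.7))
E
```

```text
time: 15.28
tcp_pos: [0.5732, -0.228, 0.1136]
orientation: [0.0, 0.821, 0.571, 0.002]
contact_force: [-0.2, -0.2, -2.1]
opening: 0.021
t 15.28 tcp [ 0.5732 -0.228   0.1136] F [-0.2392 -0.2296 -2.0759] open 0.020950496991626568
axes cols
 [[ 0.3479  0.9375  0.0044]
 [ 0.9375 -0.3479  0.0019]
 [ 0.0033  0.0035 -1.    ]]
 tool-units [ 0.015  -0.0422  2.8042] joints [ 0.3324  0.426  -0.0722  1.8223  0.0345  0.8909 -0.1104]
x az 69.63921299496117
```

View pics/w12.png

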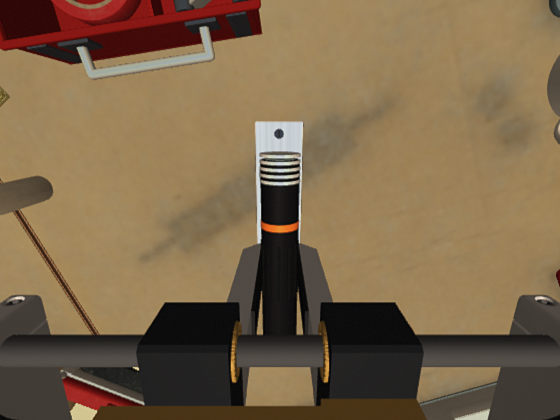

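View pics/s12.png

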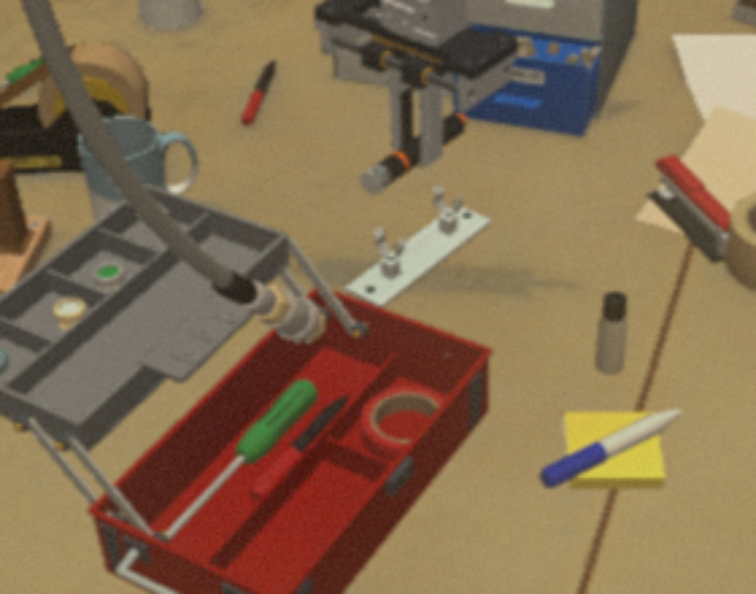

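```bash
cat >> h.py <<'E'
def plan(P,n,wz=0,wx=0):
    "n rows, total turns wz,wx in units"
    s=bot.read_state(); q=s["orientation"]; r=R.from_quat([q[1],q[2],q[3],q[0]]); p=np.array(s["tcp_pos"]); dp=(np.array(P)-p)/n
    out=[]
    for i in range(n):
        sh=r.inv().apply(dp)/.03; out.append([round(float(v),2) for v in sh]+[round(wx/n,2),0,round(wz/n,2)])
        r=r*R.from_rotvec(np.radians(6)*np.array([wx/n,0,wz/n]))
    for o in out: print(o)
E
python3 -c "
from h import *
plan(W(-95,-200,135),8,-3.85)"
```

```text
[0.33, -0.77, -0.1, 0.0, 0, -0.48]
[0.37, -0.75, -0.1, 0.0, 0, -0.48]
[0.41, -0.73, -0.1, 0.0, 0, -0.48]
[0.44, -0.71, -0.1, 0.0, 0, -0.48]
[0.48, -0.69, -0.1, 0.0, 0, -0.48]
[0.51, -0.66, -0.1, 0.0, 0, -0.48]
[0.54, -0.64, -0.1, 0.0, 0, -0.48]
[0.58, -0.61, -0.1, 0.0, 0, -0.48]
```

```bash
python3 -m inch '[[0.33,-0.77,-0.1,0,0,-0.48,0],[0.37,-0.75,-0.1,0,0,-0.48,0],[0.41,-0.73,-0.1,0,0,-0.48,0],[0.44,-0.71,-0.1,0,0,-0.48,0],[0.48,-0.69,-0.1,0,0,-0.48,0],[0.51,-0.66,-0.1,0,0,-0.48,0],[0.54,-0.64,-0.1,0,0,-0.48,0],[0.58,-0.61,-0.1,0,0,-0.48,0],[0,0,0,0,0,0,0]]' 45; python3 -c "
from h import *
tow(W(-95,-200,135))
plan(W(-118,-40,135),6,0,-.67)"
```

```text
time: 16.13
tcp_pos: [0.4233, -0.0866, 0.1354]
orientation: [-0.001, 0.688, 0.725, 0.001]
contact_force: [1.8, 0.6, -0.5]
opening: 0.0211
t 16.13 tcp [ 0.4233 -0.0866  0.1354] F [ 1.7807  0.6361 -0.5209] open 0.021100544620690255
axes cols
 [[-0.0526  0.9986 -0.0009]
 [ 0.9986  0.0526  0.0031]
 [ 0.0032 -0.0008 -1.    ]]
 tool-units [-0.0886  0.1024  0.0117] joints [ 0.2676  0.1271 -0.2271  2.1858  0.0344  0.8333  0.0718]
x az 93.01594116359297
[0.88, 0.13, 0.0, -0.11, 0, 0.0]
[0.88, 0.13, 0.01, -0.11, 0, 0.0]
[0.88, 0.13, 0.01, -0.11, 0, 0.0]
[0.88, 0.13, 0.01, -0.11, 0, 0.0]
[0.88, 0.13, 0.01, -0.11, 0, 0.0]
[0.88, 0.13, 0.01, -0.11, 0, 0.0]
```

```bash
python3 -m inch '[[0.88,0.13,0,-0.11,0,0,0],[0.88,0.13,0,-0.11,0,0,0],[0.88,0.13,0,-0.11,0,0,0],[0.88,0.13,0,-0.11,0,0,0],[0.88,0.13,0,-0.11,0,0,0],[0.88,0.13,0,-0.11,0,0,0],[0,0,0,0,0,0,0]]' 45; python3 -c "
from h import *
tow(W(-118,-40,135))
plan(W(-115,72,120),4)"
```

```text
time: 16.72
tcp_pos: [0.4425, 0.0746, 0.1366]
orientation: [0.023, 0.688, 0.725, 0.027]
contact_force: [0.4, 0.3, -0.7]
opening: 0.0208
t 16.72 tcp [0.4425 0.0746 0.1366] F [ 0.3883  0.2736 -0.7357] open 0.02079271764336889
axes cols
 [[-0.0513  0.9962  0.0709]
 [ 0.9987  0.0509  0.0077]
 [ 0.0041  0.0712 -0.9975]]
 tool-units [-0.0757 -0.1588  0.0429] joints [ 0.0289  0.1199 -0.3728  2.1974  0.0866  0.7648 -0.3493]
x az 92.94178180804411
[0.87, 0.22, 0.16, 0.0, 0, 0.0]
[0.87, 0.22, 0.16, 0.0, 0, 0.0]
[0.87, 0.22, 0.16, 0.0, 0, 0.0]
[0.87, 0.22, 0.16, 0.0, 0, 0.0]
```

```bash
python3 -m inch '[[0.87,0.22,0.12,0,0,0,0],[0.87,0.22,0.12,0,0,0,0],[0.87,0.22,0.12,0,0,0,0],[0.87,0.22,0.12,0,0,0,0],[0,0,0,0,0,0,0],[0,0,0,0,0,0,0]]' 45; python3 - <<'E'
from h import *
tow(W(-115,72,120))
p,d=bot.camera("side"); cv2.imwrite("pics/s13.png",cv2.resize(p[80:340,100:400,::-1],None,fx=2.3,fy=2.3))
p,d=bot.camera("top"); cv2.imwrite("pics/t13.png",cv2.resize(p[40:290,120:400,::-1],None,fx=2.4,fy=2.4))
E
```

```text
time: 17.22
tcp_pos: [0.4646, 0.1767, 0.1237]
orientation: [0.023, 0.689, 0.724, 0.026]
contact_force: [0.1, -0.9, -0.9]
opening: 0.021
t 17.22 tcp [0.4646 0.1767 0.1237] F [ 0.0622 -0.9212 -0.9135] open 0.021025762638591048
axes cols
 [[-0.0489  0.9965  0.0685]
 [ 0.9988  0.0486  0.0061]
 [ 0.0027  0.0687 -0.9976]]
 tool-units [0.1427 0.0008 0.1246] joints [-0.1365  0.2266 -0.4229  2.1075  0.1763  0.7726 -0.6212]
x az 92.80431251571719
```

View pics/s13.png

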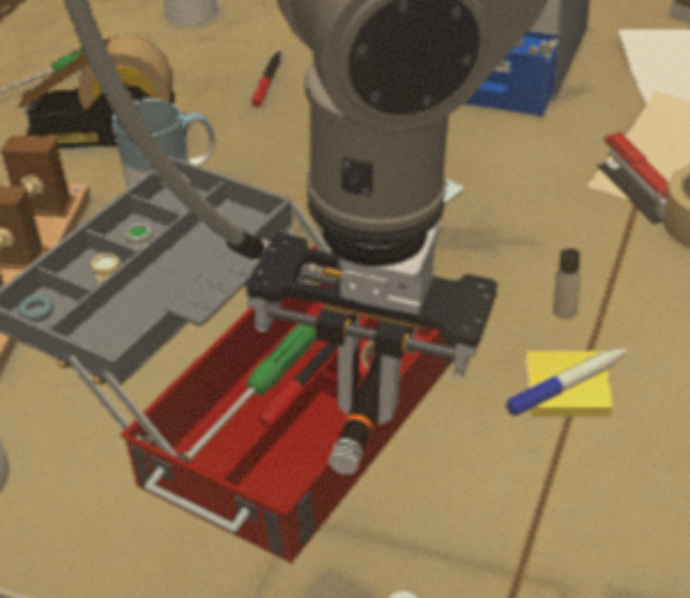

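View pics/t13.png

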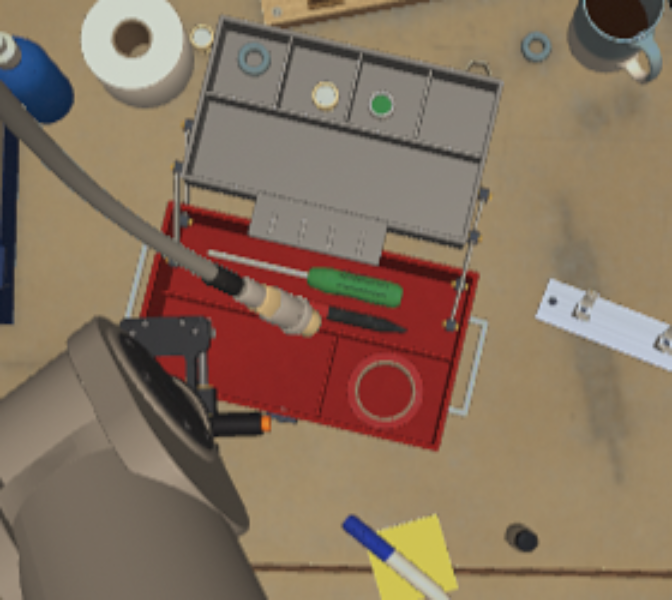

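```bash
python3 -c "
from h import *
plan(W(-80,72,85),3,0,-.33)
plan(W(-44,72,78),6,0,-.33)"
```

```text
[-0.03, 0.35, 0.46, -0.11, 0, 0.0]
[-0.03, 0.34, 0.46, -0.11, 0, 0.0]
[-0.03, 0.34, 0.47, -0.11, 0, 0.0]
[-0.07, 0.36, 0.28, -0.06, 0, 0.0]
[-0.07, 0.36, 0.28, -0.06, 0, 0.0]
[-0.07, 0.36, 0.29, -0.06, 0, 0.0]
[-0.07, 0.36, 0.29, -0.06, 0, 0.0]
[-0.07, 0.36, 0.29, -0.06, 0, 0.0]
[-0.07, 0.36, 0.29, -0.06, 0, 0.0]
```

```bash
python3 -m inch '[[-0.04,0.35,0.44,-0.11,0,0,0],[-0.04,0.35,0.44,-0.11,0,0,0],[-0.04,0.35,0.44,-0.11,0,0,0],[-0.08,0.35,0.07,0,0,0,0],[-0.08,0.35,0.07,0,0,0,0],[-0.08,0.35,0.07,0,0,0,0],[0,0,0,0,0,0,0],[0,0,0,0,0,0,0]]' 45; python3 - <<'E'
from h import *
to(-44,72,78)
p,d=bot.camera("side"); cv2.imwrite("pics/s14.png",cv2.resize(p[80:340,100:400,::-1],None,fx=2.3,fy=2.3))
p,d=bot.camera("top"); cv2.imwrite("pics/t14.png",cv2.resize(p[40:290,120:400,::-1],None,fx=2.4,fy=2.4))
E
```

```text
time: 17.98
tcp_pos: [0.5328, 0.1679, 0.0852]
orientation: [0.035, 0.69, 0.722, 0.039]
contact_force: [-0.3, -0.1, -1.9]
opening: 0.0207
t 17.98 tcp [0.5328 0.1679 0.0852] F [-0.3033 -0.1261 -1.9472] open 0.02073219679603334
axes cols
 [[-0.0456  0.9934  0.1051]
 [ 0.999   0.045   0.0078]
 [ 0.003   0.1053 -0.9944]]
case tcp mm [-45.6659  73.6788  85.2095]  tool-units [-0.0691  0.0138  0.2429] n>= 0.24291522479640779
joints [-0.1316  0.3535 -0.3731  2.0397  0.2656  0.6902 -0.6304]
```

View pics/s14.png

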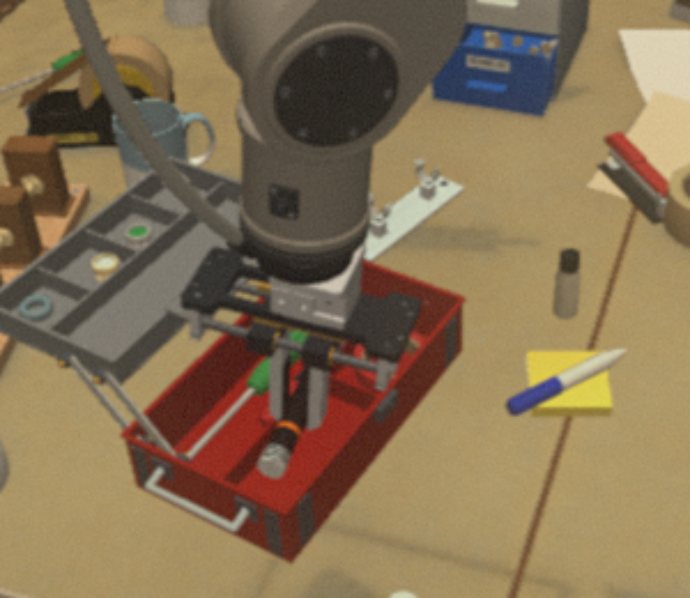

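View pics/t14.png

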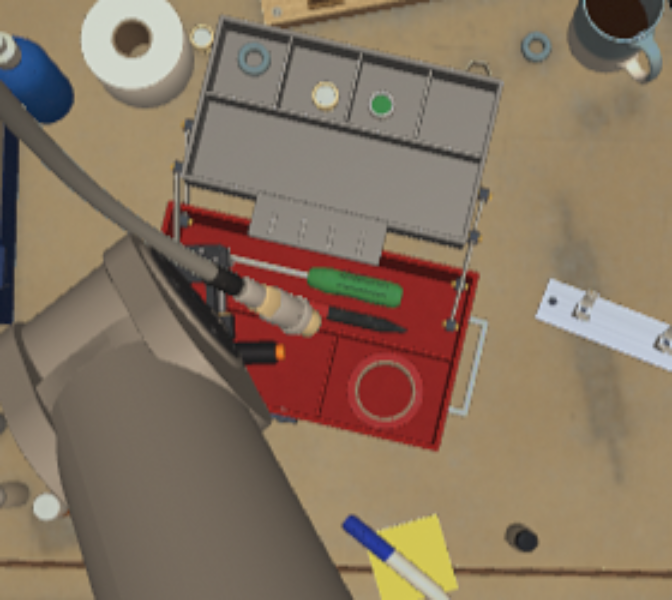

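```bash
python3 -m inch '[[-0.01,-0.05,0.43,0,0,0,0],[-0.01,-0.05,0.43,0,0,0,0],[-0.01,-0.05,0.43,0,0,0,0],[0,-0.05,0.43,0,0,0,0],[0,-0.05,0.35,0,0,0,0],[0,0,0,0,0,0,0]]' 45; python3 - <<'E'
from h import *
to(-46,72,20)
E
```

```text
time: 18.58
tcp_pos: [0.5299, 0.1673, 0.0207]
orientation: [0.035, 0.689, 0.723, 0.038]
contact_force: [-0.9, -0.3, -1.1]
opening: 0.0209
t 18.58 tcp [0.5299 0.1673 0.0207] F [-0.9248 -0.2663 -1.0903] open 0.020888640544793075
axes cols
 [[-0.0474  0.9936  0.1025]
 [ 0.9989  0.047   0.0069]
 [ 0.002   0.1027 -0.9947]]
case tcp mm [-48.3803  72.4818  20.6781]  tool-units [-0.036   0.0698  0.0299] n>= 0.0698101941507398
joints [-0.1755  0.4491 -0.3278  2.0819  0.3428  0.5622 -0.7033]
```

```bash
python3 -m inch '[[0,0.03,0,0,-0.086,0.83,0],[0,0.03,0,0,-0.086,0.83,0],[0,0.03,0,0,-0.086,0.83,0],[0,0,0,0,0,0,0],[0,0,0,0,0,0,0]]' 45; python3 - <<'E'
from h import *
to(-46,72,6)
E
```

```text
time: 19.0
tcp_pos: [0.5341, 0.1679, 0.0232]
orientation: [0.04, 0.777, 0.627, 0.034]
contact_force: [-1.0, -0.2, -1.1]
opening: 0.0212
t 19.0 tcp [0.5341 0.1679 0.0232] F [-1.0445 -0.2424 -1.114 ] open 0.021178762950884576
axes cols
 [[ 0.2103  0.9722  0.1034]
 [ 0.9776 -0.2095 -0.0187]
 [ 0.0034  0.105  -0.9945]]
case tcp mm [-44.4466  73.9816  23.1535]  tool-units [-0.0679 -0.1116  0.5629] n>= 0.5629482416280471
joints [-0.2572  0.4454 -0.2469  2.0697  0.3146  0.5769 -0.9476]
```

Torch is aligned with the bay; lower gently until contact.

```bash
python3 -m inch '[[-0.03,-0.07,0.17,0,0,0,0],[-0.03,-0.05,0.17,0,0,0,0],[0,-0.01,0.1,0,0,0,0],[0,0,0,0,0,0,0]]' 45; python3 -m inch '[[0,-0.01,0.07,0,0,0,0],[0,0,0,0,0,0,0]]'; python3 -m inch '[[0,-0.01,0.05,0,0,0,0],[0,0,0,0,0,0,0]]'
```

```text
time: 19.33
tcp_pos: [0.5305, 0.1658, 0.008]
orientation: [0.039, 0.778, 0.626, 0.033]
contact_force: [0.1, 0.2, -1.1]
opening: 0.0207
time: 19.5
tcp_pos: [0.5309, 0.1661, 0.0065]
orientation: [0.04, 0.778, 0.626, 0.034]
contact_force: [0.9, 0.4, -0.9]
opening: 0.021
time: 19.67
tcp_pos: [0.5309, 0.1663, 0.0052]
orientation: [0.04, 0.778, 0.626, 0.034]
contact_force: [-0.2, 0.4, -1.3]
opening: 0.0208
```

```bash
python3 -m inch '[[0,0,0.05,0,0,0,0],[0,0,0,0,0,0,0]]'; python3 -m inch '[[0,0,0.05,0,0,0,0],[0,0,0,0,0,0,0]]'; python3 -c "
from h import *
to(-46,72,6)"
```

```text
time: 19.83
tcp_pos: [0.5312, 0.1663, 0.0044]
orientation: [0.04, 0.778, 0.626, 0.034]
contact_force: [-4.9, -1.7, 13.2]
opening: 0.0209
time: 20.0
tcp_pos: [0.5313, 0.1664, 0.004]
orientation: [0.04, 0.778, 0.626, 0.034]
contact_force: [-14.7, -3.2, 40.8]
opening: 0.0206
t 20.0 tcp [0.5313 0.1664 0.004 ] F [-14.7069  -3.174   40.8465] open 0.020646411185903185
axes cols
 [[ 0.2135  0.9714  0.1034]
 [ 0.9769 -0.2127 -0.0196]
 [ 0.003   0.1052 -0.9944]]
case tcp mm [-46.7854  71.9522   3.9996]  tool-units [ 0.0018  0.033  -0.0636] n>= 0.06355122088907833
joints [-0.2709  0.473  -0.2311  2.0846  0.3362  0.5356 -0.9732]
```

```bash
python3 -m inch '[[0,0,-0.06,0,0,0,0],[0,0,0,0,0,0,0]]'; python3 -m inch '[[0,0,0,0,0,0,0.28],[0,0,0,0,0,0,0.3],[0,0,0,0,0,0,0.32],[0,0,0,0,0,0,0.34]]'; python3 - <<'E'
from h import *
to(-46,72,6)
p,d=bot.camera("wrist"); cv2.imwrite("pics/w15.png",p[:,:,::-1])
E
```

```text
time: 20.17
tcp_pos: [0.5313, 0.1664, 0.0048]
orientation: [0.04, 0.778, 0.626, 0.034]
contact_force: [0.5, -0.4, -0.9]
opening: 0.0208
time: 20.5
tcp_pos: [0.5331, 0.1664, 0.0051]
orientation: [0.04, 0.778, 0.626, 0.036]
contact_force: [5.0, -2.3, 8.1]
opening: 0.0312
t 20.5 tcp [0.5331 0.1664 0.0051] F [ 5.042  -2.3113  8.1253] open 0.03115762695410833
axes cols
 [[ 0.2142  0.971   0.1059]
 [ 0.9768 -0.2134 -0.0183]
 [ 0.0048  0.1074 -0.9942]]
case tcp mm [-45.0303  72.2682   5.0669]  tool-units [-0.0089 -0.0288 -0.0344] n>= 0.03443309263639253
joints [-0.2693  0.4721 -0.2312  2.0828  0.3357  0.5353 -0.9716]
```

View pics/w15.png

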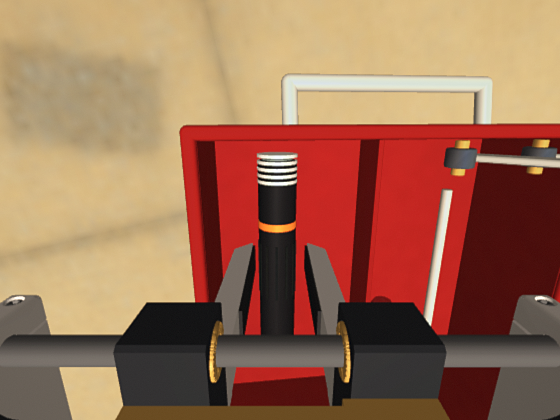

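```bash
python3 -m inch '[[0,0,-0.15,0,0,0,0.33],[0,0,-0.25,0,0,0,0.33],[0,0,-0.4,0,0,0,0.33],[0,0.05,-0.3,0,0,0,0.25],[0,0,0,0,0,0,0.25]]'; python3 - <<'E'
from h import *
to(-46,72,6)
p,d=bot.camera("wrist"); cv2.imwrite("pics/w16.png",p[:,:,::-1])
E
```

```text
time: 20.97
tcp_pos: [0.5299, 0.1671, 0.0395]
orientation: [0.04, 0.778, 0.626, 0.035]
contact_force: [-0.0, 0.8, 1.1]
opening: 0.0244
t 20.97 tcp [0.5299 0.1671 0.0395] F [-0.0057  0.813   1.0772] open 0.02436441858087751
axes cols
 [[ 0.2136  0.9713  0.1049]
 [ 0.9769 -0.2128 -0.0182]
 [ 0.0047  0.1064 -0.9943]]
case tcp mm [-48.2901  72.2975  39.4927]  tool-units [-0.015  -0.0428  1.1182] n>= 1.1181540684126183
joints [-0.2481  0.4135 -0.2587  2.072   0.2985  0.6037 -0.9378]
```

View pics/w16.png

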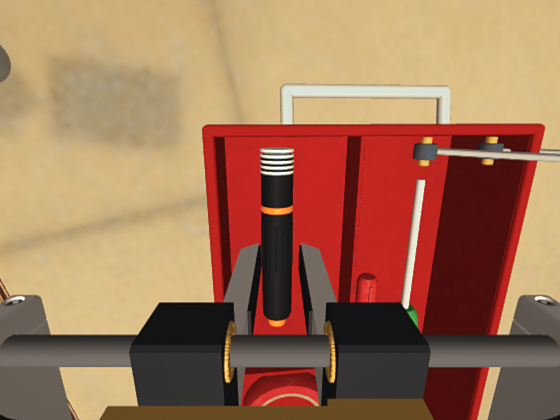

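```bash
python3 -m inch '[[0,0.02,0,0,0.086,-0.83,0.1],[0,0.02,0,0,0.086,-0.83,0],[0,0,0,0,0.086,-0.83,0],[0,-0.05,-0.5,0,0,0,0],[0,-0.05,-0.5,0,0,0,0],[0,-0.1,-0.5,0,0,0,0],[0,-0.5,-0.2,0,0,0,0],[0,-0.6,-0.2,0,0,0,0],[0,-0.6,-0.1,0,0,0,0],[0,-0.3,-0.1,0,0,0,0],[0,0,0,0,0,0,0]]'; python3 - <<'E'
from h import *
to(-118,-40,120)
plan(W(-118,-40,130),5)
p,d=bot.camera("side"); cv2.imwrite("pics/s16.png",cv2.resize(p[80:340,100:400,::-1],None,fx=2.3,fy=2.3))
E
```

```text
time: 21.93
tcp_pos: [0.4566, 0.1626, 0.0932]
orientation: [0.035, 0.689, 0.723, 0.039]
contact_force: [0.6, -0.1, 0.4]
opening: 0.0005
t 21.93 tcp [0.4566 0.1626 0.0932] F [ 0.6359 -0.1107  0.3639] open 0.0005390744557626378
axes cols
 [[-0.0478  0.9934  0.1046]
 [ 0.9989  0.0473  0.0071]
 [ 0.0021  0.1048 -0.9945]]
case tcp mm [-119.0235   52.3955   93.1731]  tool-units [-2.9821 -0.6647 -0.9756] n>= 2.982051989817322
joints [-0.1471  0.2356 -0.4036  2.1856  0.229   0.6571 -0.6646]
[-0.6, -0.13, -0.26, 0.0, 0, 0.0]
[-0.6, -0.13, -0.26, 0.0, 0, 0.0]
[-0.6, -0.13, -0.26, 0.0, 0, 0.0]
[-0.6, -0.13, -0.26, 0.0, 0, 0.0]
[-0.6, -0.13, -0.26, 0.0, 0, 0.0]
```

View pics/s16.png

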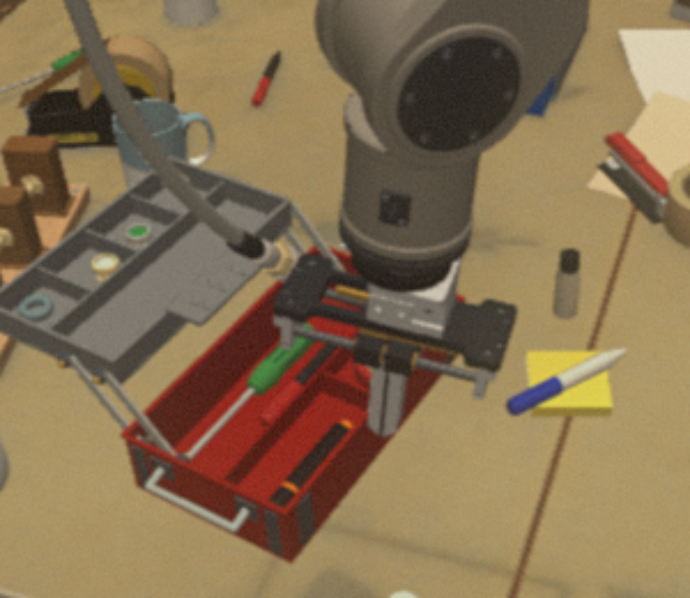

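```bash
python3 -m inch '[[-0.8,-0.14,-0.35,0,-0.07,0.6,0],[-0.85,0,-0.35,0,-0.07,0.6,0],[-0.9,0,-0.35,0,-0.07,0.6,0],[-0.95,0,-0.35,0,-0.05,0.6,0],[-0.95,0.05,-0.3,0.5,0,0,0],[-0.9,0.05,-0.3,0.5,0,0,0],[0,0,0,0,0,0,0]]'; python3 - <<'E'
from h import *
to(-100,-97,160)
E
```

```text
time: 22.57
tcp_pos: [0.4361, -0.0012, 0.1538]
orientation: [-0.001, 0.778, 0.628, 0.001]
contact_force: [-0.3, -0.3, -0.3]
opening: 0.0003
t 22.57 tcp [ 0.4361 -0.0012  0.1538] F [-0.302  -0.3435 -0.289 ] open 0.0003383000940227319
axes cols
 [[ 0.21    0.9777 -0.0001]
 [ 0.9777 -0.21    0.0024]
 [ 0.0023 -0.0006 -1.    ]]
case tcp mm [-104.3209 -112.0833  153.7815]  tool-units [ 0.503   0.145  -0.2062] n>= 0.5029529047185007
joints [ 0.1065  0.1085 -0.2643  2.1587  0.0337  0.8781 -0.3894]
```

```bash
python3 -m inch '[[0.06,0.95,-0.05,0,0,0,0],[0.06,0.95,-0.05,0,0,0,0],[0.06,0.95,-0.05,0,0,0,0],[0.06,0.95,-0.05,0,0,0,0],[0.06,0.95,0,0,0,0,0],[0.06,0.95,0,0,0,0,0],[0.06,0.95,0,0,0,0,0],[0.06,0.95,0,0,0,0,0],[0,0,0,0,0,0,0],[0,0,0,0,0,0,0]]'; python3 - <<'E'
from h import *
to(128,-97,116)
p,d=bot.camera("wrist"); cv2.imwrite("pics/w17.png",p[:,:,::-1])
E
```

```text
time: 23.4
tcp_pos: [0.6616, -0.0293, 0.1568]
orientation: [-0.001, 0.776, 0.63, 0.0]
contact_force: [-0.6, 0.5, -0.8]
opening: 0.0003
t 23.4 tcp [ 0.6616 -0.0293  0.1568] F [-0.6079  0.4809 -0.7842] open 0.0003258563576680779
axes cols
 [[ 0.205   0.9788 -0.0004]
 [ 0.9788 -0.205   0.002 ]
 [ 0.0019 -0.0008 -1.    ]]
case tcp mm [122.0104 -91.734  156.8355]  tool-units [-0.1796  0.1995  1.3607] n>= 1.3606839171031395
joints [ 0.1018  0.4575 -0.2068  1.6695  0.1039  1.0256 -0.3447]
```

View pics/w17.png

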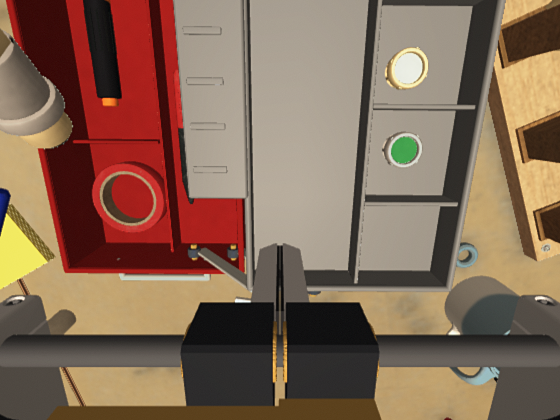

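```bash
python3 -m inch '[[0,0.2,0.4,0,0,0,0],[0,0,0.5,0,0,0,0],[0,0,0.4,0,0,0,0],[0,0,0,0,0,0,0]]'; python3 - <<'E'
from h import *
to(128,-97,116)
E
python3 -m inch '[[0,-0.15,0,0,0,0,0],[0,-0.15,0,0,0,0,0],[0,0,0,0,0,0,0]]';
```

```text
time: 23.78
tcp_pos: [0.6644, -0.0303, 0.1162]
orientation: [-0.002, 0.776, 0.631, -0.001]
contact_force: [-0.4, 0.2, -0.6]
opening: 0.0008
t 23.78 tcp [ 0.6644 -0.0303  0.1162] F [-0.3853  0.1636 -0.6057] open 0.0007918914108901382
axes cols
 [[ 0.2043  0.9789 -0.0033]
 [ 0.9789 -0.2043  0.0018]
 [ 0.0011 -0.0036 -1.    ]]
case tcp mm [125.0044 -92.0734 116.2194]  tool-units [-0.165   0.0986  0.0068] n>= 0.165011468061373
joints [ 0.0988  0.5042 -0.2022  1.6927  0.1162  0.9597 -0.3518]
time: 24.03
tcp_pos: [0.6569, -0.0281, 0.1201]
orientation: [-0.0, 0.776, 0.631, 0.001]
contact_force: [-0.4, -0.2, 0.6]
opening: 0.0005
```

```bash
python3 -m inch '[[0,-0.15,0,0,0,0,0],[0,-0.17,-0.16,0,0,0,0],[0,-0.17,-0.17,0,0,0,0],[0,-0.18,-0.12,0,0,0,0],[0,-0.18,-0.13,0,0,0,0],[0,-0.18,-0.12,0,0,0,0],[0,-0.2,-0.09,0,0,0,0],[0,-0.2,-0.09,0,0,0,0],[0,-0.2,-0.08,0,0,0,0],[0,0,0,0,0,0,0]]'; python3 lk.py 18
```

```text
time: 24.87
tcp_pos: [0.609, -0.0181, 0.1491]
orientation: [-0.0, 0.776, 0.631, 0.001]
contact_force: [-0.1, -0.0, 0.5]
opening: 0.0004
t 24.87 tcp [ 0.609  -0.0181  0.1491] F [-0.0805 -0.0233  0.5056] open 0.0004473962470371137
axes cols
 [[ 0.2042  0.9789  0.0016]
 [ 0.9789 -0.2042  0.0019]
 [ 0.0022  0.0012 -1.    ]]
case tcp mm [ 68.2136 -91.9379 149.0797]  tool-units [ 1.5695 -5.7321  3.5661] n>= 5.732137350137701
joints [ 0.0989  0.3841 -0.2199  1.8024  0.0976  0.964  -0.3666]
[(-15, 171.0), (-10, 171.4), (-5, 171.3), (0, 169.1), (15, 166.4), (20, 166.6), (25, 166.6), (30, 166.5), (35, 166.5), (40, 166.5), (45, 166.5), (50, 166.5), (55, 146.2), (60, 134.0), (65, 134.1), (70, 134.1), (75, 134.0), (80, 134.0), (85, 134.0), (90, 134.0), (95, 134.0), (100, 134.0), (105, 134.1), (110, 134.1), (115, 134.1), (120, 134.1), (125, 134.0), (130, 143.7), (135, 156.9), (145, 133.9), (150, 145.7), (155, 149.0), (160, 149.1), (165, 149.2), (170, 150.4), (180, 134.3), (185, 134.1), (190, 134.1)]
155 0
160 359 [  6.609  -19.6768] [57.367  46.3722]
163 2854 [  4.0433 -19.816 ] [57.2512 45.7875]
169 126 [-15.4629 -19.8423] [40.7304 42.7665]
```

View pics/w18.png

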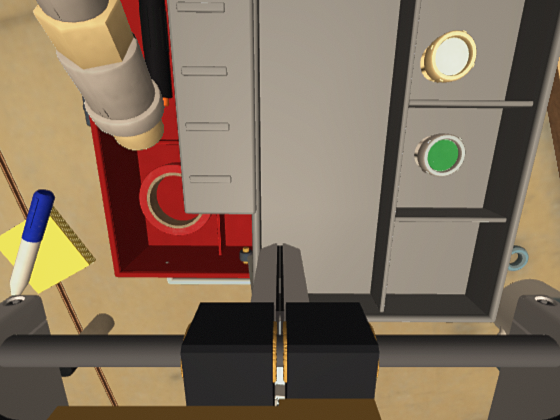

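```bash
python3 -m inch '[[0,-0.25,-0.06,0,0,0,0],[0,-0.25,-0.04,0,0,0,0],[0,-0.25,-0.03,0,0,0,0],[0,-0.25,0,0,0,0,0],[0,-0.25,0.02,0,0,0,0],[0,-0.25,0.03,0,0,0,0],[0,-0.25,0.05,0,0,0,0],[0,-0.25,0.07,0,0,0,0],[0,0,0,0,0,0,0]]'; python3 lk.py 19
```

```text
time: 25.67
tcp_pos: [0.5486, -0.0058, 0.1461]
orientation: [-0.001, 0.776, 0.631, -0.0]
contact_force: [0.5, -0.0, 0.4]
opening: 0.0006
t 25.67 tcp [ 0.5486 -0.0058  0.1461] F [ 0.5055 -0.004   0.3876] open 0.0006088760634945102
axes cols
 [[ 0.204   0.979  -0.0017]
 [ 0.979  -0.204   0.0018]
 [ 0.0014 -0.002  -1.    ]]
case tcp mm [  6.6475 -92.7348 146.0827]  tool-units [ 1.5834 -3.6682  3.4791] n>= 3.668192235038768
joints [ 0.0939  0.298  -0.2371  1.9362  0.0844  0.9185 -0.39  ]
[(-50, 164.9), (-45, 165.6), (-40, 165.6), (-35, 165.5), (-30, 165.7), (-25, 165.5), (-20, 165.6), (-15, 165.6), (-10, 165.1), (-5, 134.6), (0, 133.4), (5, 133.2), (10, 133.0), (15, 133.2), (20, 133.1), (25, 133.1), (30, 133.1), (35, 133.0), (40, 133.1), (45, 133.1), (50, 133.1), (55, 133.0), (60, 133.2), (65, 133.0), (70, 147.1), (80, 133.3), (85, 134.0), (90, 147.6), (95, 148.2), (100, 148.4), (105, 148.3), (110, 150.2), (120, 133.3), (125, 133.2), (130, 133.1), (135, 140.2), (140, 149.7)]
155 0
160 3 [-46.8079  11.2306] [-46.7442  31.3566]
163 5161 [-46.7392 -19.9528] [ 7.6741 44.0421]
169 84 [-16.1739 -19.8255] [  7.174  -12.0919]
```

View pics/w19.png

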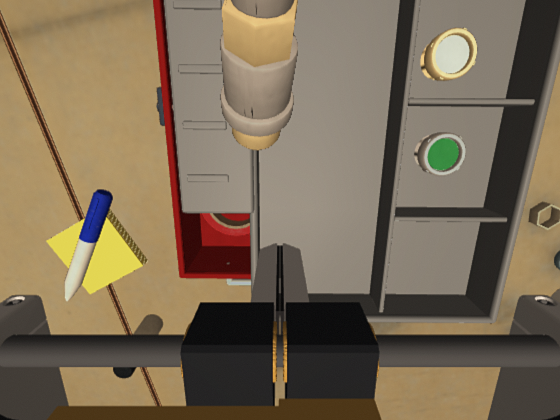

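```bash
python3 -m inch '[[0,-0.22,0.08,0,0,0,0],[0,-0.22,0.09,0,0,0,0],[0,-0.22,0.1,0,0,0,0],[0,-0.2,0.12,0,0,0,0],[0,-0.18,0.13,0,0,0,0],[0,-0.1,0,0,0,0,0],[0,0,0,0,0,0,0],[0,0,0,0,0,0,0]]'; python3 lk.py 20
```

```text
time: 26.38
tcp_pos: [0.5171, 0.0009, 0.1313]
orientation: [-0.001, 0.776, 0.631, 0.001]
contact_force: [0.6, 0.2, 0.8]
opening: 0.0005
t 26.38 tcp [0.5171 0.0009 0.1313] F [0.5952 0.1867 0.7981] open 0.00047699621316606557
axes cols
 [[ 0.2044  0.9789  0.0002]
 [ 0.9789 -0.2044  0.0019]
 [ 0.0019 -0.0002 -1.    ]]
case tcp mm [-25.5986 -92.8174 131.3081]  tool-units [ 1.5752 -2.6006  2.9804] n>= 2.9804229928530686
joints [ 0.0873  0.2675 -0.2461  2.0175  0.0823  0.8654 -0.4097]
[(-90, 138.8), (-85, 140.3), (-80, 140.5), (-75, 140.4), (-70, 140.4), (-65, 140.4), (-60, 140.4), (-55, 140.4), (-50, 140.2), (-45, 135.4), (-15, 170.3), (-10, 171.8), (-5, 172.0), (0, 170.2), (30, 125.1), (35, 130.4), (50, 123.3), (55, 123.2), (60, 123.1), (65, 123.1), (70, 124.6), (95, 136.7), (100, 127.2)]
155 0
160 1 [-17.6475 -11.2719] [-17.6475 -11.2719]
163 5 [-17.6947 -12.1518] [-17.3406  -9.4698]
169 111 [-17.2083 -19.877 ] [ 5.1207 -9.0383]
```

```bash
python3 -m inch '[[0,0,0,0,0,0,0],[0,0,0,0,0,0,0],[0,0,0,0,0,0,0],[0,0,0,0,0,0,0],[0,0,0,0,0,0,0],[0,0,0,0,0,0,0],[0,0,0,0,0,0,0],[0,0,0,0,0,0,0]]';python3 lk.py 21;  python3 -m inch '[[0,0,0,0,0,0,0],[0,0,0,0,0,0,0],[0,0,0,0,0,0,0],[0,0,0,0,0,0,0],[0,0,0,0,0,0,0],[0,0,0,0,0,0,0],[0,0,0,0,0,0,0],[0,0,0,0,0,0,0]]'; python3 - <<'E'
from h import *
for cam in ("top","side","wrist"):
    p,d=bot.camera(cam)
    X=pts(cam,d,np.ones(d.shape,bool)); L=np.c_[(X[:,:2]-c)@ex,(X[:,:2]-c)@ey,X[:,2]]*1000
    k=(L[:,0]>-112)&(L[:,0]<-82)&(L[:,1]>-50)&(L[:,1]<50)&(L[:,2]>60); print(cam,k.sum(),np.percentile(L[k,2],[10,50,90]))
    cv2.imwrite(f"pics/{cam}21.png",p[:,:,::-1])
E
```

```text
time: 27.1
tcp_pos: [0.5174, 0.0009, 0.1312]
orientation: [-0.001, 0.776, 0.631, 0.001]
contact_force: [0.3, 0.1, -0.2]
opening: 0.0003
t 27.1 tcp [0.5174 0.0009 0.1312] F [ 0.2716  0.053  -0.1845] open 0.0002527589174541918
axes cols
 [[ 0.2045  0.9789  0.0006]
 [ 0.9789 -0.2045  0.002 ]
 [ 0.0021  0.0002 -1.    ]]
case tcp mm [-25.3252 -92.7967 131.2401]  tool-units [ 1.5739 -2.611   2.9774] n>= 2.977422121439628
joints [ 0.0873  0.2678 -0.2461  2.0173  0.0823  0.8649 -0.4097]
[(-15, 170.7), (-10, 172.0), (-5, 171.9), (0, 170.3)]
155 0
160 0
163 7 [-17.8596 -13.9222] [-17.7831 -10.3844]
169 113 [-17.2499 -19.8643] [ 5.0152 -9.0667]
time: 27.82
tcp_pos: [0.5173, 0.0009, 0.1312]
orientation: [-0.001, 0.776, 0.631, 0.001]
contact_force: [0.6, -0.2, -0.8]
opening: 0.0001
top 533 [85.3916 87.8438 90.2429]
side 553 [86.988  89.1872 91.0769]
wrist 6509 [86.9062 87.8378 88.8389]
```

View pics/side21.png

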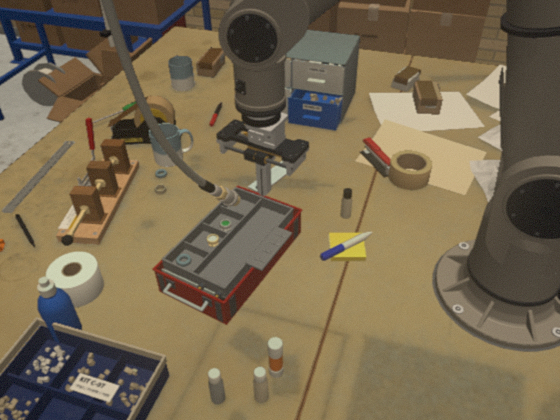

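```bash
python3 -m inch '[[-0.04,-0.5,0,0,0,0,0],[-0.04,-0.5,0.3,0,0,0,0],[0,0,0.6,0,0,0,0],[0,0,0.6,0,0,0,0],[0,0,0.5,0,0,0,0],[0,0,0,0,0,0,0]]'; python3 -c "
from h import *
to(-55,-94,58)"
```

```text
time: 28.47
tcp_pos: [0.486, 0.0047, 0.069]
orientation: [-0.002, 0.776, 0.631, -0.001]
contact_force: [-1.3, -0.1, -0.8]
opening: 0.0005
t 28.47 tcp [0.486  0.0047 0.069 ] F [-1.3472 -0.0965 -0.8184] open 0.00047434409514910634
axes cols
 [[ 0.2043  0.9789 -0.0029]
 [ 0.9789 -0.2043  0.0018]
 [ 0.0012 -0.0032 -1.    ]]
case tcp mm [-56.8074 -95.7391  69.0225]  tool-units [0.057  0.0619 0.3673] n>= 0.36729288500862867
joints [ 0.0706  0.3149 -0.2449  2.1283  0.1116  0.7128 -0.4532]
```

```bash
python3 -m inch '[[0,0,0.2,0,0,0,0],[0,0,0.2,0,0,0,0],[0,0,0,0,0,0,0]]'; python3 -m inch '[[0,0,0.1,0,0,0,0],[0,0,0,0,0,0,0]]'; python3 -m inch '[[0,0,0.1,0,0,0,0],[0,0,0,0,0,0,0]]'
```

```text
time: 28.72
tcp_pos: [0.4875, 0.0048, 0.0589]
orientation: [-0.001, 0.776, 0.631, 0.001]
contact_force: [-0.5, 1.0, 1.4]
opening: 0.0003
time: 28.88
tcp_pos: [0.4876, 0.0048, 0.0562]
orientation: [-0.0, 0.776, 0.631, 0.001]
contact_force: [-0.8, 0.0, -0.0]
opening: 0.0004
time: 29.05
tcp_pos: [0.4875, 0.0048, 0.0531]
orientation: [-0.001, 0.776, 0.631, 0.001]
contact_force: [-0.5, -0.6, -0.3]
opening: 0.0006
```

```bash
python3 -m inch '[[0,0,0.07,0,0,0,0],[0,0,0,0,0,0,0]]'; python3 -m inch '[[0,0,0.07,0,0,0,0],[0,0,0,0,0,0,0]]';  python3 - <<'E'
from h import *
for cam in ("side","wrist"):
    p,d=bot.camera(cam)
    X=pts(cam,d,np.ones(d.shape,bool)); L=np.c_[(X[:,:2]-c)@ex,(X[:,:2]-c)@ey,X[:,2]]*1000
    k=(L[:,0]>-112)&(L[:,0]<-82)&(L[:,1]>-50)&(L[:,1]<50)&(L[:,2]>60); print(cam,k.sum(),np.percentile(L[k,2],[10,50,90]))
    k=(L[:,0]>-60)&(L[:,0]<-10)&(L[:,1]>-60)&(L[:,1]<-30)&(L[:,2]<80); print(cam,k.sum(),np.percentile(L[k,2],[10,50,90]))
    cv2.imwrite(f"pics/{cam}22.png",p[:,:,::-1])
E
```

```text
time: 29.22
tcp_pos: [0.4875, 0.0048, 0.0509]
orientation: [-0.001, 0.776, 0.631, 0.001]
contact_force: [-1.1, 0.7, 0.2]
opening: 0.0001
time: 29.38
tcp_pos: [0.4875, 0.0048, 0.0488]
orientation: [-0.001, 0.776, 0.631, 0.001]
contact_force: [0.2, 0.7, 0.3]
opening: 0.0004
side 868 [ 78.0623  80.8104 437.615 ]
side 203 [45.0815 47.091  48.9721]
wrist 12840 [77.4113 78.3148 79.2574]
wrist 4044 [44.9273 45.7583 46.5707]
```

View pics/wrist22.png

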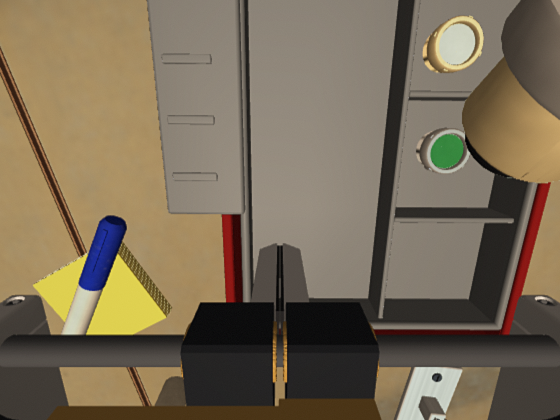

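```bash
python3 -m inch '[[0,0,0.07,0,0,0,0],[0,0,0,0,0,0,0]]'; python3 -m inch '[[0,0,0.03,0,0,0,0],[0,0,0,0,0,0,0]]'
```

```text
time: 29.65
tcp_pos: [0.4874, 0.0048, 0.0467]
orientation: [-0.001, 0.776, 0.631, 0.001]
contact_force: [-0.7, -0.0, -1.2]
opening: 0.0004
time: 29.82
tcp_pos: [0.4876, 0.0048, 0.0461]
orientation: [-0.001, 0.776, 0.631, 0.001]
contact_force: [-1.9, 0.3, 5.0]
opening: 0.0
```

```bash
python3 -m inch '[[0,0,0.01,0,0,0,0],[0,0,0,0,0,0,0]]'; python3 -m inch '[[0,0,0.01,0,0,0,0],[0,0,0,0,0,0,0]]'; python3 -m inch '[[0,0.1,-0.3,0,0,0,0],[0,0.1,-0.6,0,0,0,0],[0,0,-0.8,0,0,0,0],[0,0,-0.8,0,0,0,0],[-0.6,-0.4,-0.4,0,0,0,0],[-1,-0.4,0,0,0,0,0],[-1,-0.3,0,0,0,0,0],[-1,0,0,0,0,0,0],[-1,0,0,0,0,0,0],[0,0,0,0,0,0,0]]'
python3 - <<'E'
from h import *
for cam in ("top","side","wrist"):
    p,d=bot.camera(cam)
    X=pts(cam,d,np.ones(d.shape,bool)); L=np.c_[(X[:,:2]-c)@ex,(X[:,:2]-c)@ey,X[:,2]]*1000
    k=(L[:,0]>-112)&(L[:,0]<-82)&(L[:,1]>-50)&(L[:,1]<50)&(L[:,2]>60)&(L[:,2]<120)
    if k.any(): print(cam,k.sum(),np.percentile(L[k,2],[10,50,90]))
    cv2.imwrite(f"pics/{cam}23.png",p[:,:,::-1])
    for n in ("glue","vial_black","aerator_green_mid","aerator_brass_mid","seal_ring_mid"):
        for r in bot.outline_of(cam,n)[:1]:
            m=np.median(pts(cam,d,r["region"]),0); print(n,round(r["score"],2),m)
st()
E
```

```text
time: 29.98
tcp_pos: [0.4876, 0.0048, 0.0459]
orientation: [-0.001, 0.776, 0.631, 0.001]
contact_force: [-2.3, -0.8, 7.9]
opening: 0.0008
time: 30.15
tcp_pos: [0.4877, 0.0048, 0.0458]
orientation: [-0.0, 0.776, 0.631, 0.001]
contact_force: [-3.8, -0.9, 11.5]
opening: 0.0003
time: 30.98
tcp_pos: [0.4315, -0.1298, 0.1327]
orientation: [0.0, 0.778, 0.629, 0.001]
contact_force: [-0.7, -0.9, -0.5]
opening: 0.0001
top 594 [75.7446 78.4218 80.7171]
glue 0.64 [0.3888 0.3096 0.0818]
vial_black 0.59 [0.5514 0.0795 0.0471]
aerator_brass_mid 0.57 [0.6014 0.0992 0.0622]
seal_ring_mid 0.59 [0.5474 0.0809 0.0467]
side 536 [77.4992 79.4475 81.5016]
glue 0.74 [0.3852 0.3283 0.0614]
vial_black 0.78 [ 0.3612 -0.1182  0.047 ]
aerator_brass_mid 0.63 [0.5973 0.1082 0.0619]
seal_ring_mid 0.61 [0.6327 0.1741 0.0562]
glue 0.17 [ 0.5745 -0.2187  0.006 ]
vial_black 0.72 [ 0.368  -0.1217  0.0546]
aerator_green_mid 0.52 [ 0.5478 -0.0077  0.0461]
t 31.88 tcp [ 0.4328 -0.1249  0.1321] F [-0.3929  0.3934  0.055 ] open 0.0002709416552639732
axes cols
 [[ 0.2045  0.9789  0.0006]
 [ 0.9789 -0.2045  0.0019]
 [ 0.002   0.0002 -1.    ]]
```

View pics/side23.png

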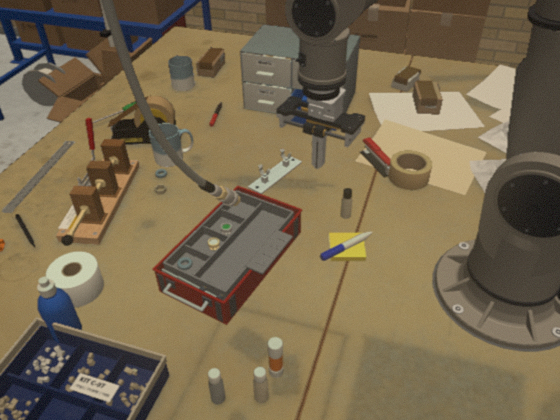

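View pics/top23.png

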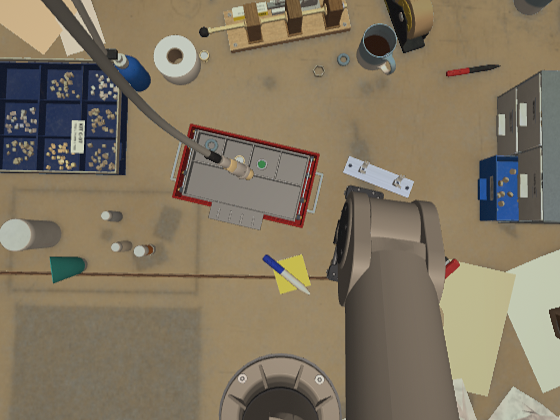

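```bash
python3 -c "
from station import bot
print(bot.job_done())"
```

```text
the job is handed in; nothing more can be done
None
```

The torch is packed in the empty front bay and the tray is shut. I handed the job in at about 32 s of the 72 s allowed.

**What I did:**
- **Open:** I hooked the right end of the lip from below and swung the tray back to its stop. It stayed open by itself.
- **Torch:** I pulled it straight up out of the clips and lowered it level into the left front bay. I let it go about 1 to 2 mm above the floor.
- **Close:** I pulled the tray forward from inside its front wall, and it sank slowly onto the catch, about 10 mm high. I then pressed it home on the trough floor instead of the lip, to keep clear of the hanging hose.

**Last checks:**
- **Tray height:** the lip's top reads 78.4 mm (top camera) and 79.4 mm (side camera), against 78 mm when closed. It held against an 11.5 N press.
- **Fittings and bystanders:** the pictures show all three fittings in their cells, and the glue stick, bottle and holder strip where they were.

**What failed or disagreed:**
- **Catch snap:** I did not see or feel it; I judge it from the height alone.
- **Grasp:** the first grip on the torch was too shallow, so I opened and took it again lower.
- **Finger force:** lowering the torch, a fingertip pressed the bay floor at about 41 N for one step before I backed off. That was a finger, not the gripper's body, and I know of no other high force.
- **Hose:** its tip hangs about 9 mm lower than the lip's highest point, yet the tray passed it without it moving or any force showing.
- **Detections:** in the last look the networks sometimes put the bottle, ring and green aerator in the wrong place, so I relied on the pictures for those.

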